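# Unload the finishing turntable into the sliding-lid box

## Robot

A 6-joint arm with a two-finger parallel gripper is mounted at the origin on the work surface. World frame = base frame: x ahead of the robot, y to its left, z up, the work surface at z = 0. Lengths are in m, angles in rad, forces in N, time in s.
With the tool pointing down it reaches from about 0.2 to 0.875 m from the base axis. Payload 3.4 kg.
Tool frame: the origin (TCP) lies at the centre of the arm's flange, where the gripper is bolted on; the fingertips stand 199 mm ahead of it and the grasp point (between the pads) lies 180 mm ahead of it; x points along the fingers, z is the direction in which the jaws open and shut, and the axes are right-handed (so a half turn about x gives the same grasp; the last joint's range is limited). The gripper opens to 94 mm and grips with 3 to 60 N. Pads are 16 mm wide; open, the fingers measure 119 mm over their backs; the gripper's body (75 mm by 177 mm) begins 78 mm behind the grasp point.
Start: joints at [1.061, 0.276, 1.505, -0, 1.361, -0.121], TCP at [0.218, 0.532, 0.405] pointing down, gripper open.
Joint ranges: [-2.89, 2.89], [-0.75, 2.08], [0.22, 2.7], [-1.18, 4.32], [0.11, 2.71], [-2.7, 2.7]. Speed limits (rad/s): [2.57, 2.57, 3.14, 3.14, 3.14, 3.14].

## Interface

Orientations are given as a 3x3 rotation matrix whose columns are the frame's x, y, z axes.
In Python, from rig import bot gives the robot as it stands.
- The arm moves only by the tool servo_tool, never from a script. Its arguments are lists of equal length, an entry for each row: "turn": the turn, a rotation vector about the tool's x, y, z in units of 0.1 rad (1.0 is 0.1 rad), a list of three; "linear": the shift along the tool's x, y, z in units of 0.04 m (1.0 is 0.04 m), a list of three; "claw": the opening, from 0 (shut) to 1 (fully open). A call has 1 to 20 rows; each row shifts and turns the commanded pose from where the row before left it, along the tool's axes as they then stand; what a row does not reach is not made up. A row lasts 1/12 s, in which the tool goes at most 41.7 mm and 7.16 degrees, less where a joint would pass 70% of its speed; a pose out of reach is approached as far as the arm can. A call with a number of a shift or a turn outside -1 to 1 is refused whole. A call with a gripper value outside its range is refused whole. The fingers move at their own pace and stop on an object; the grip force is fixed at half the most. Time passes only in rows, so rows that do not move let the fingers close. It gives the time, the measured TCP pose, the force and the opening at its end, in the units of the state.
- bot.sense(): the state, without advancing time (a new reading comes with each control period).
- bot.read_camera(name): name is "scene" or "top" or "wrist"; returns the picture (384x512x3 uint8, blue, green, red); there is no depth.
- bot.get_calibration(name): a dict with "fx", "fy", "cx", "cy" (pixels), "k1" (the pictures are not rectified: a ray, as slopes to the right and down, at radius r is drawn at 1 + k1 r^2 times it, then the intrinsics apply), "cam_to_world" (4x4, takes a point from camera to world coordinates). Camera axes: x right, y down, z forward; pixel columns grow to the right and rows downward; lengths in m; the calibration is good to about 2 mm. A picture is of the moment at which its call begins: read the wrist's pose just before it. get_calibration takes no time and is no camera call; for the wrist camera it gives the pose at the moment of the call.
- bot.finish_job(): hands the job in, once; it reports no verdict.
Trained networks look in the newest picture that a camera, given by its name, has taken for a name from the list of things; names that differ only in an ending like _2 or _b are one class to them, and where a whole thing is asked for, a point or a joint stands for the part that bears it (a point fixed in the world has none). Each returns a list of dicts, best first, with "score" (0 to 1); they miss things now and then, are a little off and sometimes report something else, mostly with a low value. They report only what shows in the picture. A call takes as long as a camera call. They do not tell look-alikes from the thing itself.
- bot.boxes_of(camera, target): "at" ([column, row] in pixels, amid what is visible of it).
The state is a dict: "time_s": time; "joint_positions": joint angles; "joint_velocities": joint speeds; "joint_torque": joint torques, N m; "tcp_pos": TCP position; "tool_rot": TCP orientation; "contact_force": force on the tool from outside, world axes, zero at the start; "ft_torque": the same for the moment, N m; "width": finger opening in m.
Only numpy, scipy, OpenCV 4.12 (cv2) and the standard library are available. Lean on these libraries where they do the work, as an engineer would, in place of code of your own. Each camera call takes 0.05 s, during which the arm holds its last target.

## Task

Put away the two to four waxed wooden parts (bun feet and carved corner blocks) that stand on the free-turning finishing turntable: swing the catch of the box aside, draw its sliding lid right out and lay it flat on the bench, then take every part off the turntable and stand it, the same way up, on the floor of the box, one to a compartment. Slide the lid back in its grooves until it is fully home and swing the catch back square across its end. Leave the wax tin on the turntable, and do not shift the gouges, the brush or the sharpening stone.

Things in the scene. Friction and masses are not known exactly. Their poses are not given: they have to be found in the camera images.
- box: plywood box with grooves for a sliding lid, fixed to the bench, 152 mm (x) by 204 mm (y) outside, 66 mm high; origin at the centre of its underside on the bench, z up. y runs along the slide of the lid, which comes out and goes in at the +y end (the mouth); the -y end is closed. Walls 12 mm thick
- box_floor (a point): centre of the box's inside floor, 8 mm above the bench, axes as the box. Inside: x -64..64, y -90..90 mm, open up to the lid 42 mm above. Two crossing strips along x = 0 and y = 0, 4 mm thick and 10 mm high, part it into four compartments 62 (x) by 88 (y) mm with centres at x +-33, y +-46 mm
- box_mouth (a point): middle of the top of the low end wall at the mouth, on its outer face: 50 mm above the bench, level with the ledges on which the lid slides. Side grooves: 10 mm high above the ledge, 6 mm deep, bottoms at x +-70 mm. The 6 mm lips over them are cut back and begin 24 mm in from the mouth, so the lid's end can be laid on the ledges there from above
- box_home (a point): where the lid's centre (lid_mid) is when the lid is fully home against the end of its groove: 54 mm above the bench, on the box's middle line, 99.5 mm in from the mouth. Axes as the box
- lid_mid (a point): centre of the lid, a flat wooden slab 137 mm (its x) by 197 mm (its y), 8 mm thick, 170 g; z up. The last 10 mm at its -y end, which goes in first, are thinned to a tongue 5 mm thick. At the start it lies in the box's grooves, shut. Play in the grooves: 1.5 mm to each side, 2 mm up
- lid_pull (a point): centre of the dark batten pull that stands on the middle of the lid to hold it by: 80 mm long along the lid's x, 16 mm thick along its y (the slide), 24 mm high; this point is 12 mm above the lid's top and 16 mm above lid_mid
- catch (a joint): angle of the brass swing catch that keeps the lid shut (rad): 0 = its arm lies across the lid's end face (along the box's x), 1.57 = the arm points straight out along the box's +y, clear of the lid's path, 2.0 = end stop. It opens clockwise seen from above and stays where it is left (turning it takes about 0.5 N at the knob)
- catch_knob (a point): middle of the upright round knob on the catch's arm, 10 mm thick, 20 mm high, top 78 mm above the bench, 42 mm from the pivot; the arm below it is 6 mm thick and 10 mm wide, between 52 and 58 mm above the bench, level with the lid. It can be pinched from above or pushed round
- catch_pivot (a point): pivot of the catch, on a lug at the mouth's +x corner of the box: 86 mm from the middle line on the +x side, 8 mm out beyond the mouth's face, 58 mm above the bench
- turntable: finishing turntable, round plywood platter 300 mm across with a black rubber top 284 mm across, top 42 mm above the bench, on a fixed bearing base; origin on the bench at the centre of turning. The platter turns freely at the slightest push and coasts for some seconds
- platter (a joint): angle of the platter (rad, counter-clockwise from above, 0 at the start); it has no stops
- foot1_mid (a point): turned bun foot of pale wood, round, 46 mm across at the belly (which is a straight band from 10 to 26 mm above its base), narrowing to 34 mm at the flat base and at the top, 36 mm high, 42 g, standing on the turntable; the point is its centre, 18 mm above its base, its z axis points up. None if this start has no such piece
- foot2_mid (a point): turned bun foot of pale wood, round, 46 mm across at the belly (which is a straight band from 10 to 26 mm above its base), narrowing to 34 mm at the flat base and at the top, 36 mm high, 42 g, standing on the turntable; the point is its centre, 18 mm above its base, its z axis points up. None if this start has no such piece
- block1_mid (a point): a square corner block of pale wood with a carved rosette on its top face, 46 x 46 mm and 32 mm high, 45 g, lying rosette up on the turntable; the point is its centre, 16 mm above its base, x and y axes square to its sides, z up. None if this start has no such piece
- block2_mid (a point): a square corner block of pale wood with a carved rosette on its top face, 46 x 46 mm and 32 mm high, 45 g, lying rosette up on the turntable; the point is its centre, 16 mm above its base, x and y axes square to its sides, z up. None if this start has no such piece
- tin_mid (a point): round metal tin of wax, 58 mm across and 38 mm high, standing in the middle of the turntable, 140 g; the point is its centre, 19 mm above its base. It stays on the turntable
- brush: flat brush lying on the bench, 190 mm long, 42 mm wide; leave it alone
- gouge1: carving gouge lying on the bench, 245 mm long, wooden handle about 30 mm thick, steel blade; leave it alone
- gouge2: carving gouge lying on the bench, 245 mm long, wooden handle about 30 mm thick, steel blade; leave it alone
- gouge3: carving gouge lying on the bench, 245 mm long, wooden handle about 30 mm thick, steel blade; leave it alone
- stone: sharpening stone in a wooden holder, 50 x 160 x 34 mm, on the bench; leave it alone
Mind the look-alikes: they are no part of the job. What is meant by the part that bears lid_mid is not yellow, and is the larger of those in its own colour.

How it is judged:
On the way, in this order (a step that is already met when the one before it is completed fails the run):
1. the lid is out of the box and lies flat on the bench, let go (height (world z) of lid_mid below 0.009 m and angle between lid_mid's own z axis and vertical below 0.06 rad and linear speed of lid below 0.02 m/s and contact force between the fingers and lid below 0.2 N), for 0.2 s.
2. every part stands upright on the floor of the box (x of foot1_mid in the frame of box between -0.064 and 0.064 m and y of foot1_mid in the frame of box between -0.09 and 0.09 m and z of foot1_mid in the frame of box between 0.023 and 0.03 m and angle between each of foot1_mid, foot2_mid, block1_mid, block2_mid's own z axis and vertical below 0.12 rad and x of foot2_mid in the frame of box between -0.064 and 0.064 m and y of foot2_mid in the frame of box between -0.09 and 0.09 m and z of foot2_mid in the frame of box between 0.023 and 0.03 m and x of block1_mid in the frame of box between -0.064 and 0.064 m and y of block1_mid in the frame of box between -0.09 and 0.09 m and z of block1_mid in the frame of box between 0.021 and 0.028 m and x of block2_mid in the frame of box between -0.064 and 0.064 m and y of block2_mid in the frame of box between -0.09 and 0.09 m and z of block2_mid in the frame of box between 0.021 and 0.028 m), for 0.2 s.
At the end, for the whole second after the job is handed in: every part stands upright (within 7 degrees) on the floor inside the box, and the lid lies in its grooves, pushed in to within 5 mm of its end stop, with the catch swung back across its end (within 14 degrees), all at rest (all of step 2 and y of lid_mid in the frame of box between -0.003 and 0.0075 m and x of lid_mid in the frame of box between -0.004 and 0.004 m and z of lid_mid in the frame of box between 0.0515 and 0.058 m and angle between the z axis of lid_mid and the z axis of box, either way round below 0.03 rad and linear speed of each of lid, foot1, foot2, block1, block2 below 0.02 m/s and value of joint catch below 0.25 rad); the robot touches nothing.
It fails at once if the wax tin is knocked off the turntable or over (height (world z) of tin_mid below 0.045 m or angle between tin_mid's own z axis and vertical above 0.5 rad).
It fails at once if a gouge, the brush or the sharpening stone is shifted more than 4 cm (distance of any of brush, gouge1, gouge2, gouge3, stone from where it was at the start of the episode above 0.04 m).
Of foot1, foot2, block1, block2 only 2 to 4 are there at a start; the rules pass over those that are not, and their reading is None.
At some moment in a run one of foot1, foot2, block1, block2, lid may be knocked a few centimetres aside while the robot is not near it.
It also fails if it takes over 210 s, if anything falls off the work surface, if the arm or the gripper's body presses on something with over 40 N, if the wrist force passes 120 N, or if a joint passes its speed limit or range.

## Working session

There is one attempt and no reset: what is moved stays moved. The work goes in short steps, Python scripts to look and compute and a tool call to move; the robot and the scene stay as the last step left them, time stands still between calls to the robot, and variables do not carry over. Pictures are saved under pics/ and viewed, and the job is handed in when it is done.

Besides the shell and the picture viewer there is one more tool, called after "Emit:" by a JSON object that holds its "name" and its "arguments". servo_tool: Moves the arm, as the interface text tells. Shifts and turns lie within -1 to 1; 1 stands for 0.04 m of shift or 0.1 rad of turn. Its arguments: {"type":"object","properties":{"turn":{"type":"array"},"linear":{"type":"array"},"claw":{"type":"array"}},"required":["turn","linear","claw"]}

```bash
ls; mkdir -p pics; cat > h.py <<'E'
import numpy as np, cv2
from rig import bot
def shot(cam,name):
    s=bot.sense(); c=bot.get_calibration(cam); im=bot.read_camera(cam); cv2.imwrite('pics/'+name+'.png',im); return im,c
def px2ray(c,u,v):
    x=(u-c['cx'])/c['fx'];y=(v-c['cy'])/c['fy']
    xu,yu=x,y
    for _ in range(20):
        f=1+c['k1']*(xu*xu+yu*yu); xu=x/f;yu=y/f
    T=np.array(c['cam_to_world']); return T[:3,3],T[:3,:3]@np.array([xu,yu,1])
def atz(c,u,v,z):
    o,d=px2ray(c,u,v); return o+d*(z-o[2])/d[2]
def proj(c,P):
    T=np.array(c['cam_to_world']); p=T[:3,:3].T@(np.array(P)-T[:3,3]); x,y=p[0]/p[2],p[1]/p[2]
    f=1+c['k1']*(x*x+y*y); return c['cx']+c['fx']*x*f,c['cy']+c['fy']*y*f
E
python3 - <<'E'
from h import *
s=bot.sense();print({k:np.round(v,3).tolist() for k,v in s.items()})
for n in ['scene','top','wrist']:
    im,c=shot(n,n+'0'); print(n,c['fx'],c['k1'],np.round(c['cam_to_world'],3).tolist())
E
```

```text
pics
{'time_s': 0.0, 'joint_positions': [1.061, 0.277, 1.506, 0.0, 1.361, -0.121], 'joint_velocities': [0.0, 0.001, 0.002, 0.001, -0.0, 0.0], 'joint_torque': [-0.001, -40.458, -23.722, 0.07, 0.034, -0.0], 'tcp_pos': [0.218, 0.532, 0.404], 'tool_rot': [[-0.001, -0.925, 0.379], [-0.002, 0.379, 0.925], [-1.0, 0.0, -0.002]], 'contact_force': [-0.577, 0.451, 0.322], 'ft_torque': [0.05, -0.031, 0.061], 'width': 0.094}
scene 353.1874392952393 -0.11281921449714252 [[0.127, 0.707, -0.696, 1.397], [0.992, -0.104, 0.076, -0.127], [-0.019, -0.7, -0.714, 0.982], [0.0, 0.0, 0.0, 1.0]]
top 451.71043501915165 -0.013442596075319304 [[0.0, -0.989, 0.147, 0.325], [-1.0, 0.001, 0.008, -0.019], [-0.008, -0.147, -0.989, 1.285], [0.0, 0.0, 0.0, 1.0]]
wrist 298.8491844623822 0.010897707216223 [[0.379, 0.887, 0.264, 0.141], [0.925, -0.363, -0.11, 0.563], [-0.001, 0.286, -0.958, 0.383], [0.0, 0.0, 0.0, 1.0]]
```

View pics/top0.png

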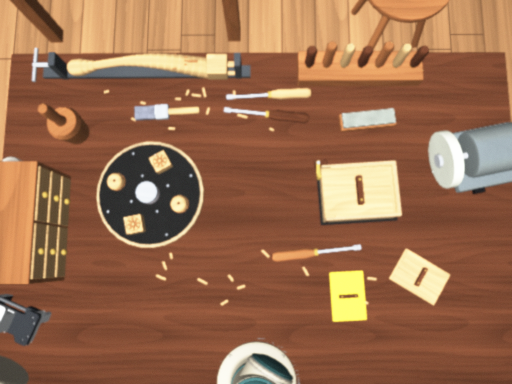

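View pics/scene0.png

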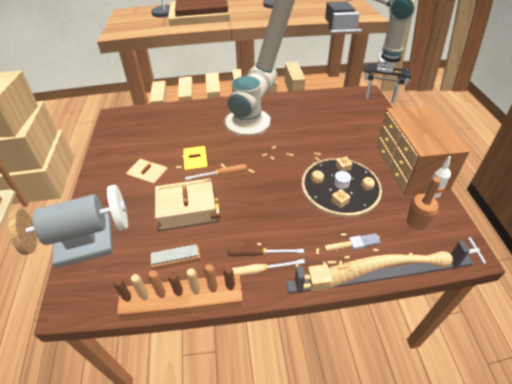

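View pics/wrist0.png

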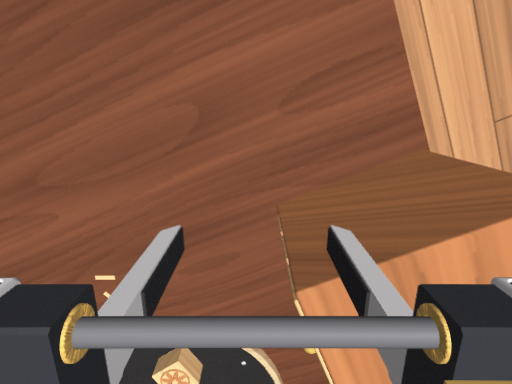

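```bash
python3 - <<'E'
from h import *
im=cv2.imread('pics/top0.png'); c=bot.get_calibration('top')
a=cv2.resize(im[140:240,300:420],None,fx=5,fy=5,interpolation=cv2.INTER_CUBIC);cv2.imwrite('pics/c1.png',a)
a=cv2.resize(im[135:255,90:210],None,fx=5,fy=5,interpolation=cv2.INTER_CUBIC);cv2.imwrite('pics/c2.png',a)
for t,z in [('lid_mid',.058),('lid_pull',.082),('catch_knob',.078),('catch_pivot',.058),('foot1_mid',.078),('block1_mid',.074),('tin_mid',.08),('turntable',.042),('box',.06),('gouge1',.01),('brush',.01),('stone',.02)]:
    for r in bot.boxes_of('top',t): print(t,round(r['score'],2),np.round(r['at'],1),np.round(atz(c,*r['at'],z),3))
E
```

```text
lid_mid 0.92 [358.4 188.9] [ 0.52  -0.281  0.058]
lid_mid 0.88 [417.3 278.2] [ 0.279 -0.431  0.058]
lid_mid 0.77 [347.3 294.8] [ 0.236 -0.243  0.058]
lid_mid 0.45 [318.  170.2] [ 0.573 -0.171  0.058]
lid_mid 0.18 [162.2 109.3] [0.749 0.266 0.058]
lid_pull 0.97 [348.  297.7] [ 0.23  -0.24   0.082]
lid_pull 0.95 [355.9 189. ] [ 0.516 -0.269  0.082]
lid_pull 0.61 [416.4 273.6] [ 0.292 -0.421  0.082]
lid_pull 0.41 [163.4 159.2] [0.599 0.253 0.082]
catch_knob 0.63 [315.7 170.9] [ 0.567 -0.162  0.078]
catch_knob 0.26 [356.8 189.1] [ 0.517 -0.273  0.078]
catch_knob 0.19 [117.3 181.4] [0.539 0.378 0.078]
catch_pivot 0.98 [351.1 217. ] [ 0.443 -0.259  0.058]
foot1_mid 0.6 [178.1 200.5] [0.486 0.21  0.078]
block1_mid 0.75 [161.9 158.4] [0.603 0.259 0.074]
tin_mid 0.77 [146.7 193.5] [0.505 0.296 0.08 ]
turntable 0.82 [157.3 200.7] [0.49  0.275 0.042]
box 0.84 [355.5 214. ] [ 0.451 -0.271  0.06 ]
gouge1 0.81 [282.2 113.9] [ 0.751 -0.076  0.01 ]
gouge1 0.77 [282.5  91.9] [ 0.818 -0.077  0.01 ]
gouge1 0.67 [295.9 254.6] [ 0.342 -0.111  0.01 ]
gouge1 0.51 [160.1 198.8] [0.5   0.275 0.01 ]
stone 0.77 [365.4 121.5] [ 0.724 -0.316  0.02 ]
```

View pics/c1.png

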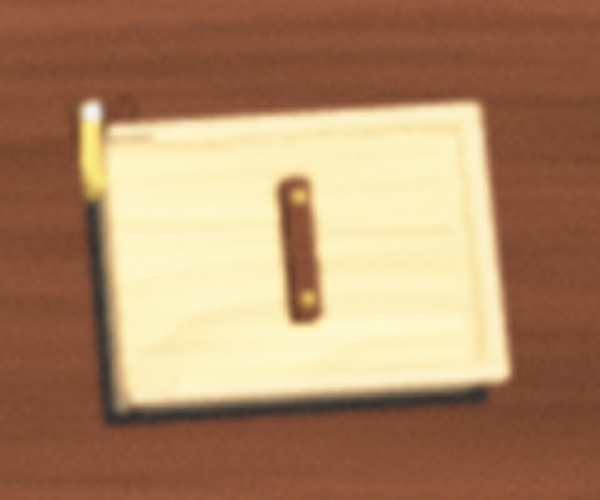

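View pics/c2.png

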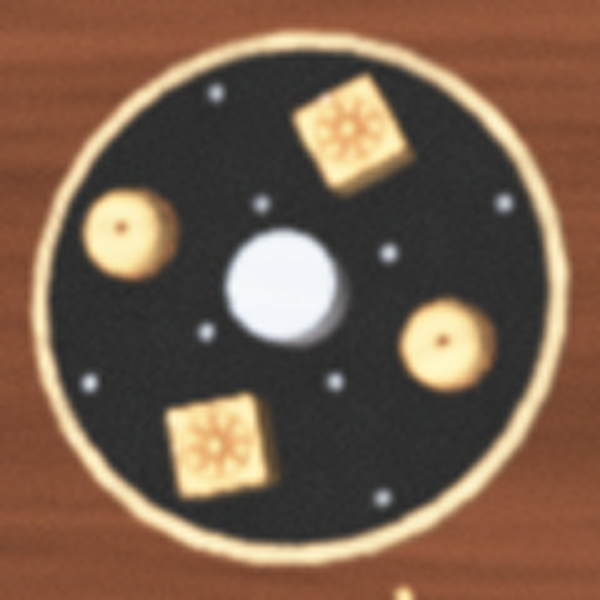

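```bash
cat >> h.py <<'E'
def go(p,yaw=None,zofs=0.18):
    "p: desired grasp point (world) ; yaw: angle of tool z axis (jaw) in world. prints turn then shift after turn"
    s=bot.sense(); R=np.array(s['tool_rot']); t=np.array(s['tcp_pos'])
    if yaw is None: yaw=np.arctan2(R[1,2],R[0,2])
    z=np.array([np.cos(yaw),np.sin(yaw),0]);x=np.array([0,0,-1.]);y=np.cross(z,x)
    Rt=np.stack([x,y,z],1)
    rv=cv2.Rodrigues(R.T@Rt)[0].ravel()
    tgt=np.array(p)-x*zofs
    d=Rt.T@(tgt-t)
    print('t',round(s['time_s'],2),'q6',round(s['joint_positions'][5],2),'turn',np.round(rv/.1,2),'shift(after turn)',np.round(d/.04,2), 'shift before', np.round(R.T@(tgt-t)/.04,2))
E
python3 - <<'E'
from h import *
c=bot.get_calibration('top')
def P(u,v,z): return atz(c,300+u/5,140+v/5,z)
a=P(480,103,.066);b=P(510,380,.066);print(a,b,np.linalg.norm(a-b))
p=P(296,180,.082);q=P(305,320,.082);print(p,q,np.linalg.norm(p-q),(p+q)/2)
for A,B in ((a,b),(p,q)): d=A-B; print(np.degrees(np.arctan2(d[1],d[0])))
print(P(91,112,.06))
go([.53,-.2,.22],np.radians(95))
E
```

```text
[ 0.59799248 -0.38554501  0.066     ] [ 0.44477985 -0.39497872  0.066     ] 0.15350278937483938
[ 0.55193376 -0.27929487  0.082     ] [ 0.47560271 -0.28164537  0.082     ] 0.07636722682795652 [ 0.51376824 -0.28047012  0.082     ]
3.523406522555656
1.7637814823808113
[ 0.59451433 -0.1718955   0.06      ]
t 0.75 q6 -0.12 turn [-4.76  0.    0.  ] shift(after turn) [  0.12  -6.18 -18.91] shift before [  0.12 -14.16 -13.98]
```

Emit:
{"name": "servo_tool", "arguments": {"turn": [[-0.86, 0, 0], [-0.86, 0, 0], [-0.86, 0, 0], [-0.86, 0, 0], [-0.86, 0, 0], [0, 0, 0], [0, 0, 0], [0, 0, 0], [0, 0, 0], [0, 0, 0], [0, 0, 0], [0, 0, 0], [0, 0, 0], [0, 0, 0], [0, 0, 0], [0, 0, 0], [0, 0, 0], [0, 0, 0], [0, 0, 0], [0, 0, 0]], "linear": [[0, 0, 0], [0, 0, 0], [0, 0, 0], [0, 0, 0], [0, 0, 0], [0, -0.4, -0.9], [0, -0.4, -0.9], [0, -0.4, -0.9], [0, -0.4, -0.9], [0, -0.4, -0.9], [0, -0.4, -0.9], [0, -0.4, -0.9], [0, -0.4, -0.9], [0, -0.4, -0.9], [0, -0.4, -0.9], [0, -0.4, -0.9], [0, -0.4, -0.9], [0, -0.4, -0.9], [0, -0.4, -0.9], [0, -0.4, -0.9]], "claw": [1, 1, 1, 1, 1, 1, 1, 1, 1, 1, 1, 1, 1, 1, 1, 1, 1, 1, 1, 1]}}

```text
time_s: 2.42
tcp_pos: [0.4804, 0.0004, 0.405]
tool_rot: [[0.001, -0.999, -0.041], [0.0, -0.041, 0.999], [-1.0, -0.001, 0.0]]
contact_force: [0.6, 0.5, 0.6]
width: 0.0939
```

```bash
python3 - <<'E'
from h import *
go([.53,-.2,.22],np.radians(92.5))
s=bot.sense();print(s['tcp_pos'])
im,c=shot('wrist','w1')
for t in ['catch_knob','catch_pivot','lid_pull','box_mouth']:
    print(t,[(round(r['score'],2),np.round(r['at'],1)) for r in bot.boxes_of('wrist',t)])
E
```

```text
t 2.42 q6 -1.76 turn [-0.03  0.    0.01] shift(after turn) [ 0.12 -1.02 -5.06] shift before [ 0.12 -1.03 -5.06]
[4.80401403e-01 4.34441473e-04 4.04965164e-01]
catch_knob [(0.61, array([109.5, 245.4]))]
catch_pivot [(0.59, array([ 96.6, 181.2]))]
lid_pull [(0.76, array([ 49.8, 201.1])), (0.38, array([111.2, 247.1]))]
box_mouth [(0.59, array([100.8, 183.2]))]
```

View pics/w1.png

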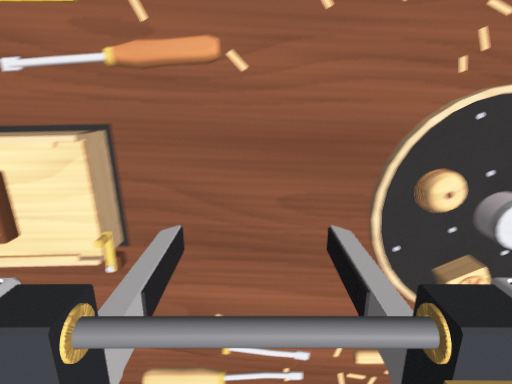

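Emit:
{"name": "servo_tool", "arguments": {"turn": [[0, 0, 0], [0, 0, 0], [0, 0, 0], [0, 0, 0], [0, 0, 0], [0, 0, 0], [0, 0, 0], [0, 0, 0], [0, 0, 0]], "linear": [[0, -0.35, -0.8], [0, -0.35, -0.8], [0, -0.35, -0.8], [0, -0.35, -0.8], [0, -0.35, -0.8], [0, -0.35, -0.8], [0, -0.2, -0.5], [0, 0, 0], [0, 0, 0]], "claw": [1, 1, 1, 1, 1, 1, 1, 1, 1]}}

```text
time_s: 3.42
tcp_pos: [0.5808, -0.2044, 0.4042]
tool_rot: [[-0.001, -0.999, -0.042], [0.002, -0.042, 0.999], [-1.0, 0.001, 0.002]]
contact_force: [0.1, -0.1, -0.5]
width: 0.0942
```

```bash
python3 - <<'E'
from h import *
im,c=shot('wrist','w2')
np.save('c_w2.npy',c,allow_pickle=True)
for t,z in [('catch_knob',.078),('catch_pivot',.058),('lid_pull',.082),('box_mouth',.05)]:
    print(t,[(round(r['score'],2),np.round(r['at'],1),np.round(atz(c,*r['at'],z),4)) for r in bot.boxes_of('wrist',t)])
E
```

```text
catch_knob [(0.91, array([285.3, 176.4]), array([ 0.5687, -0.1733,  0.078 ]))]
catch_pivot [(0.63, array([151.9,  55.3]), array([ 0.4554, -0.3125,  0.058 ])), (0.25, array([191.5, 114.5]), array([ 0.5107, -0.2744,  0.058 ]))]
lid_pull [(0.63, array([187.2, 116. ]), array([ 0.5114, -0.2737,  0.082 ]))]
box_mouth [(0.69, array([154.3,  56.1]), array([ 0.455 , -0.3127,  0.05  ]))]
```

View pics/w2.png

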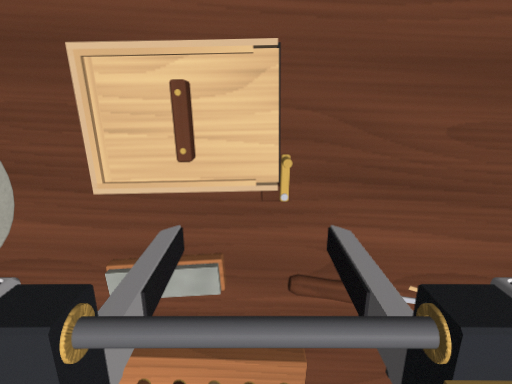

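```bash
python3 - <<'E'
from h import *
im=cv2.imread('pics/w2.png')
a=cv2.resize(im[25:215,50:310],None,fx=3,fy=3,interpolation=cv2.INTER_CUBIC);cv2.imwrite('pics/c3.png',a)
E
```

```text
(no output)
```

View pics/c3.png

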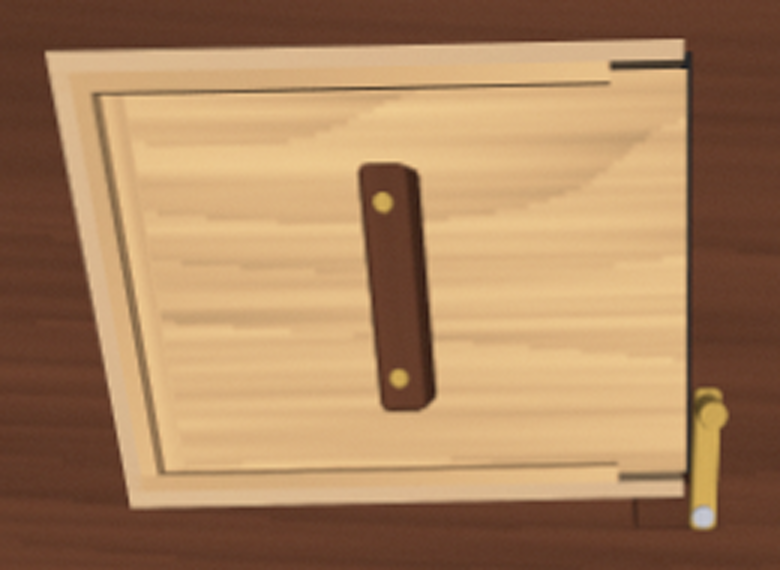

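```bash
python3 - <<'E'
from h import *
from scipy.optimize import least_squares
c=np.load('c_w2.npy',allow_pickle=True).item()
X=np.array([[-.076,-.102,.066],[-.076,.102,.066],[.076,-.102,.066],[.076,.102,.066]])
U=np.array([[47,52],[685,40],[131,508],[685,497]])/3+[50,25]
def w(q,X): 
    cs,sn=np.cos(q[2]),np.sin(q[2]); return np.stack([q[0]+cs*X[:,0]-sn*X[:,1],q[1]+sn*X[:,0]+cs*X[:,1],X[:,2]],1)
f=lambda q:(np.array([proj(c,p) for p in w(q,X)])-U).ravel()
r=least_squares(f,[.515,-.28,.04]);print(r.x,np.degrees(r.x[2]),r.fun.round(1))
q=r.x;np.save('box.npy',q)
pts=dict(knob=[.044,.11,.078],pivot=[.086,.11,.058],pull=[0,.0025,.082],pullA=[-.04,.0025,.082])
for k,v in pts.items():
    W=w(q,np.array([v]))[0];print(k,W.round(4),(np.array(proj(c,W))-[50,25])*3)
E
```

```text
[ 0.51843278 -0.28507691  0.06195086] 3.549522552170815 [-0.2 -0.   0.2 -0.1  0.1  0.1 -0.1  0.1]
knob [ 0.5555 -0.1726  0.078 ] [710.56294054 417.30475856]
pivot [ 0.5975 -0.17    0.058 ] [703.98975607 516.25975128]
pull [ 0.5183 -0.2826  0.082 ] [384.96972536 293.64987788]
pullA [ 0.4784 -0.2851  0.082 ] [372.82756413 162.91153944]
```

```bash
python3 - <<'E'
from h import *
go([.5555,-.1726,.083],np.radians(93.55))
E
```

```text
t 3.67 q6 -2.06 turn [-0.19  0.    0.  ] shift(after turn) [3.55 0.57 0.81] shift before [3.55 0.58 0.8 ]
```

Emit:
{"name": "servo_tool", "arguments": {"turn": [[-0.19, 0, 0], [0, 0, 0], [0, 0, 0], [0, 0, 0], [0, 0, 0], [0, 0, 0], [0, 0, 0], [0, 0, 0]], "linear": [[0, 0, 0], [0, 0.285, 0.405], [0, 0.285, 0.405], [0.75, 0, 0], [0.75, 0, 0], [0.5, 0, 0], [0, 0, 0], [0, 0, 0]], "claw": [0.25, 0.25, 0.25, 0.25, 0.25, 0.25, 0.25, 0.25]}}

```text
time_s: 4.33
tcp_pos: [0.5557, -0.1741, 0.3243]
tool_rot: [[-0.002, -0.998, -0.061], [0.001, -0.061, 0.998], [-1.0, 0.002, 0.001]]
contact_force: [0.2, -0.2, -0.7]
width: 0.0441
```

```bash
python3 - <<'E'
from h import *
go([.5555,-.1726,.083],np.radians(93.55))
im,c=shot('wrist','w3')
E
```

```text
t 4.33 q6 -2.06 turn [-0.01  0.01 -0.02] shift(after turn) [1.53 0.   0.04] shift before [ 1.53 -0.    0.04]
```

View pics/w3.png

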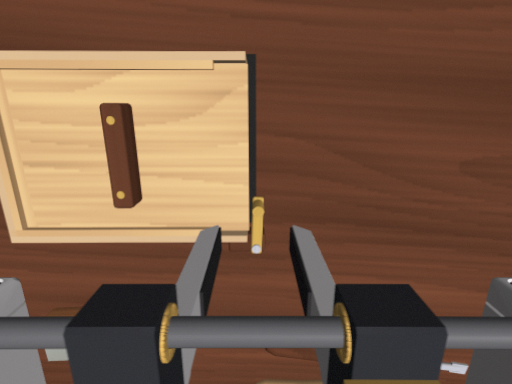

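Emit:
{"name": "servo_tool", "arguments": {"turn": [[0, 0, 0], [0, 0, 0], [0, 0, 0], [0, 0, 0], [0, 0, 0], [0, 0, 0], [0, 0, 0], [0, 0, 0]], "linear": [[0, 0, 0.04], [0, 0, 0], [0.4, 0, 0], [0.4, 0, 0], [0.4, 0, 0], [0.33, 0, 0], [0, 0, 0], [0, 0, 0]], "claw": [0.25, 0.25, 0.25, 0.25, 0.25, 0.25, 0.25, 0.25]}}

```text
time_s: 5.05
tcp_pos: [0.5561, -0.1731, 0.2639]
tool_rot: [[0.0, -0.998, -0.06], [-0.0, -0.06, 0.998], [-1.0, -0.0, -0.0]]
contact_force: [0.5, -0.8, -0.3]
width: 0.0237
```

Emit:
{"name": "servo_tool", "arguments": {"turn": [[0.9, 0, 0], [0.9, 0, 0], [0.9, 0, 0], [0.9, 0, 0], [0.9, 0, 0], [0.9, 0, 0], [0.9, 0, 0], [0.9, 0, 0], [0.9, 0, 0], [0.9, 0, 0], [0.9, 0, 0], [0.9, 0, 0], [0.9, 0, 0], [0.9, 0, 0], [0.9, 0, 0], [0.9, 0, 0], [0.9, 0, 0], [0.9, 0, 0], [0.9, 0, 0], [0.9, 0, 0]], "linear": [[0, -0.004, 0.095], [0, -0.004, 0.095], [0, -0.004, 0.095], [0, -0.004, 0.095], [0, -0.004, 0.095], [0, -0.004, 0.095], [0, -0.004, 0.095], [0, -0.004, 0.095], [0, -0.004, 0.095], [0, -0.004, 0.095], [0, -0.004, 0.095], [0, -0.004, 0.095], [0, -0.004, 0.095], [0, -0.004, 0.095], [0, -0.004, 0.095], [0, -0.004, 0.095], [0, -0.004, 0.095], [0, -0.004, 0.095], [0, -0.004, 0.095], [0, -0.004, 0.095]], "claw": [0.25, 0.25, 0.25, 0.25, 0.25, 0.25, 0.25, 0.25, 0.25, 0.25, 0.25, 0.25, 0.25, 0.25, 0.25, 0.25, 0.25, 0.25, 0.25, 0.25]}}

```text
time_s: 6.72
tcp_pos: [0.6057, -0.1289, 0.2654]
tool_rot: [[0.003, 0.172, 0.985], [-0.001, 0.985, -0.172], [-1.0, -0.001, 0.003]]
contact_force: [-0.3, -0.9, -0.2]
width: 0.0232
```

```bash
python3 - <<'E'
from h import *
s=bot.sense();print(np.array(s['tcp_pos'])-[.5975,-.17,0],s['contact_force'])
im,c=shot('wrist','w4')
E
```

```text
[0.0081703  0.04113958 0.26543752] [-0.25623141 -0.94549087 -0.17672526]
```

View pics/w4.png

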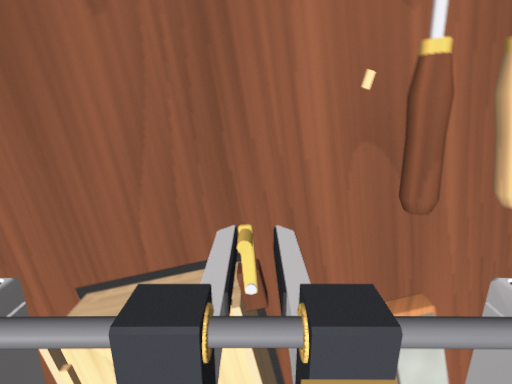

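Emit:
{"name": "servo_tool", "arguments": {"turn": [[0, 0, 0], [0, 0, 0], [0, 0, 0], [0.9, 0, 0], [0.9, 0, 0], [0.9, 0, 0], [0.9, 0, 0], [0.9, 0, 0], [0.9, 0, 0], [0.9, 0, 0], [0.9, 0, 0], [0.9, 0, 0], [0.9, 0, 0], [0.9, 0, 0], [0.9, 0, 0], [0.9, 0, 0], [0.9, 0, 0], [0.8, 0, 0], [0, 0, 0]], "linear": [[-0.7, 0, 0], [-0.7, 0, 0], [-0.1, 0, 0], [0, 0, 0], [0, 0, 0], [0, 0, 0], [0, 0, 0], [0, 0, 0], [0, 0, 0], [0, 0, 0], [0, 0, 0], [0, 0, 0], [0, 0, 0], [0, 0, 0], [0, 0, 0], [0, 0, 0], [0, 0, 0], [0, 0, 0], [0, 0, 0]], "claw": [0.25, 0.25, 0.25, 0.5, 0.5, 0.5, 0.5, 0.5, 0.5, 0.5, 0.5, 0.5, 0.5, 0.5, 0.5, 0.5, 0.5, 0.5, 0.5]}}

```text
time_s: 8.35
tcp_pos: [0.6051, -0.1287, 0.324]
tool_rot: [[0.001, 0.998, 0.062], [-0.0, 0.062, -0.998], [-1.0, 0.001, 0.0]]
contact_force: [-0.6, -0.2, -0.0]
width: 0.0474
```

```bash
python3 - <<'E'
from h import *
go([.5183,-.2826,.080],np.radians(-86.45))
im,c=shot('wrist','w5')
E
```

```text
t 8.35 q6 1.19 turn [-0.    0.   -0.01] shift(after turn) [ 1.6  -2.4   3.71] shift before [ 1.6  -2.4   3.71]
```

View pics/w5.png

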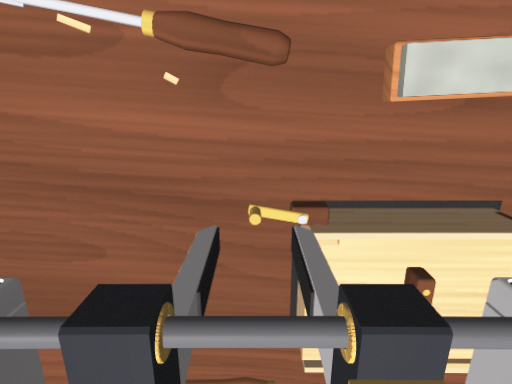

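Emit:
{"name": "servo_tool", "arguments": {"turn": [[0, 0, 0], [0, 0, 0], [0, 0, 0], [0, 0, 0], [0, 0, 0], [0, 0, 0], [0, 0, 0]], "linear": [[0, -0.48, 0.74], [0, -0.48, 0.74], [0, -0.48, 0.74], [0, -0.48, 0.74], [0, -0.48, 0.75], [0, 0, 0], [0, 0, 0]], "claw": [0.5, 0.5, 0.5, 0.5, 0.5, 0.5, 0.5]}}

```text
time_s: 8.98
tcp_pos: [0.5176, -0.2842, 0.3237]
tool_rot: [[0.001, 0.998, 0.06], [-0.0, 0.06, -0.998], [-1.0, 0.001, 0.0]]
contact_force: [0.1, 0.1, -0.2]
width: 0.0471
```

```bash
python3 - <<'E'
from h import *
go([.5183,-.2826,.080],np.radians(-86.45))
im,c=shot('wrist','w6')
E
```

```text
t 8.98 q6 0.89 turn [-0.01  0.   -0.01] shift(after turn) [ 1.59  0.02 -0.04] shift before [ 1.59  0.02 -0.04]
```

View pics/w6.png

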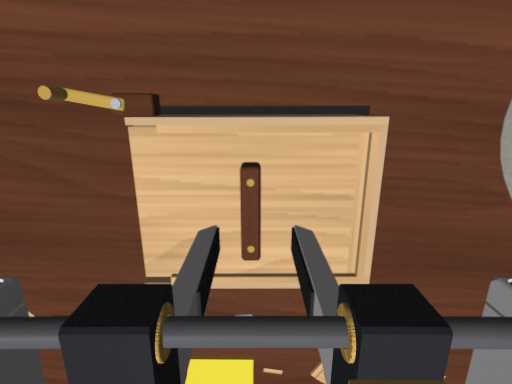

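Emit:
{"name": "servo_tool", "arguments": {"turn": [[0, 0, 0], [0, 0, 0], [0, 0, 0], [0, 0, 0], [0, 0, 0], [0, 0, 0], [0, 0, 0], [0, 0, 0], [0, 0, 0], [0, 0, 0], [0, 0, 0]], "linear": [[0.4, 0, -0.03], [0.4, 0, 0], [0.4, 0, 0], [0.38, 0, 0], [0, 0, 0], [0, 0, 0], [0, 0, 0], [0, 0, 0], [0, 0, 0], [0, 0, 0], [0, 0, 0]], "claw": [0.5, 0.5, 0.5, 0.5, 0.5, 0, 0, 0, 0, 0, 0]}}

```text
time_s: 9.95
tcp_pos: [0.5184, -0.2814, 0.2609]
tool_rot: [[0.001, 0.998, 0.062], [0.0, 0.062, -0.998], [-1.0, 0.001, -0.0]]
contact_force: [-0.4, 0.9, 2.7]
width: 0.0156
```

```bash
python3 - <<'E'
from h import *
print(bot.sense()['width'],bot.sense()['contact_force'])
go([.5183,-.2826,.080],np.radians(-86.45))
im,c=shot('wrist','w7')
E
```

```text
0.01564215212354784 [-0.39342805  0.89788323  2.72781765]
t 9.95 q6 0.89 turn [-0.   -0.   -0.01] shift(after turn) [ 0.02 -0.    0.03] shift before [ 0.02 -0.    0.03]
```

View pics/w7.png

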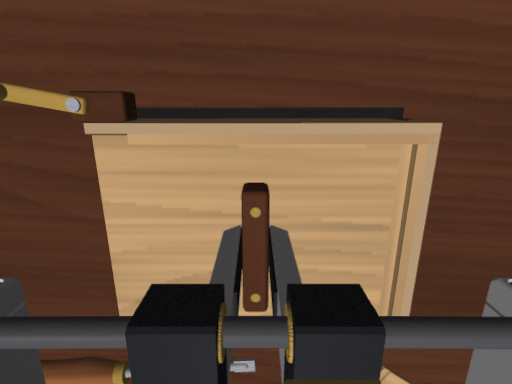

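Emit:
{"name": "servo_tool", "arguments": {"turn": [[0, 0, 0], [0, 0, 0], [0, 0, 0], [0, 0, 0], [0, 0, 0], [0, 0, 0], [0, 0, 0], [0, 0, 0], [0, 0, 0], [0, 0, 0], [0, 0, 0], [0, 0, 0], [0, 0, 0], [0, 0, 0], [0, 0, 0], [0, 0, 0]], "linear": [[0, 0, -0.1], [0, 0, -0.2], [0, 0, -0.3], [0, 0, -0.35], [0, 0, -0.35], [0, 0, -0.35], [0, 0, -0.35], [0, 0, -0.35], [0, 0, -0.35], [0, 0, -0.35], [0, 0, -0.35], [0, 0, -0.35], [0, 0, -0.35], [0, 0, -0.35], [0, 0, -0.35], [0, 0, 0]], "claw": [0, 0, 0, 0, 0, 0, 0, 0, 0, 0, 0, 0, 0, 0, 0, 0]}}

```text
time_s: 11.33
tcp_pos: [0.5046, -0.0862, 0.2589]
tool_rot: [[-0.005, 0.998, 0.063], [0.005, 0.063, -0.998], [-1.0, -0.005, -0.006]]
contact_force: [0.1, 0.7, -1.5]
width: 0.0157
```

```bash
python3 - <<'E'
from h import *
s=bot.sense();print(s['width'],s['contact_force'],s['ft_torque'])
im,c=shot('wrist','w8')
im,c=shot('top','top1')
E
```

```text
0.01569828024687459 [ 0.10987105  0.65087954 -1.50595932] [-0.01000735  0.17107021  0.08243108]
```

View pics/w8.png

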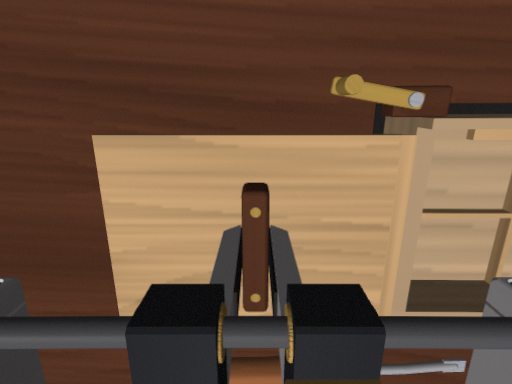

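View pics/top1.png

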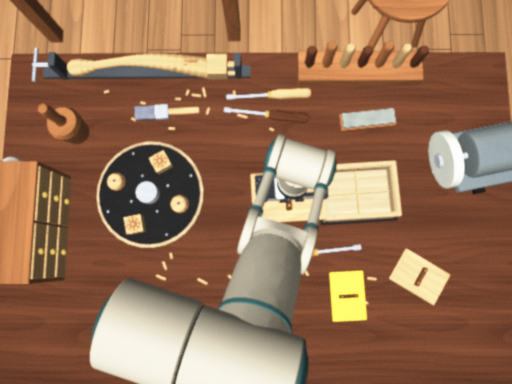

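Emit:
{"name": "servo_tool", "arguments": {"turn": [[0, 0, 0], [0, 0, 0], [0, 0, 0], [0, 0, 0], [0, 0, 0], [0, 0, 0], [0, 0, 0], [0, 0, 0], [0, 0, 0], [0, 0, 0]], "linear": [[0, 0, -0.2], [-0.25, 0, -0.1], [-0.25, 0, -0.1], [0, 0.1, -0.4], [0, 0.1, -0.4], [0, 0.1, -0.4], [0, 0, -0.3], [0, 0, 0], [0, 0, 0], [0, 0, 0]], "claw": [0, 0, 0, 0, 0, 0, 0, 0, 0, 0]}}

```text
time_s: 12.27
tcp_pos: [0.5137, -0.0137, 0.2805]
tool_rot: [[0.0, 0.998, 0.062], [-0.001, 0.062, -0.998], [-1.0, 0.0, 0.001]]
contact_force: [0.1, -0.6, -2.0]
width: 0.016
```

```bash
python3 - <<'E'
from h import *
s=bot.sense();print(s['width'],s['contact_force'],s['ft_torque'])
go([.52,-.01,.031],np.radians(-86.45))
im,c=shot('scene','s1')
E
```

```text
0.015998713494587057 [ 0.12709052 -0.60864651 -1.99463965] [-0.03963826  0.12988937 -0.01849579]
t 12.27 q6 1.35 turn [ 0.    0.01 -0.  ] shift(after turn) [ 1.74  0.16 -0.08] shift before [ 1.74  0.16 -0.08]
```

View pics/s1.png

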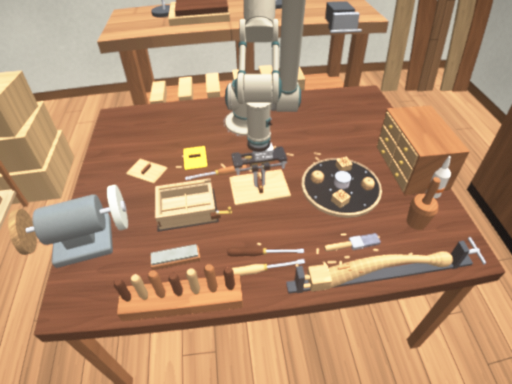

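Lid hangs level between the box and turntable. Lowering.

Emit:
{"name": "servo_tool", "arguments": {"turn": [[0, 0, 0], [0, 0, 0], [0, 0, 0], [0, 0, 0], [0, 0, 0], [0, 0, 0], [0, 0, 0], [0, 0, 0], [0, 0, 0], [0, 0, 0]], "linear": [[0.3, 0, 0], [0.3, 0, 0], [0.3, 0, 0], [0.3, 0, 0], [0.25, 0, 0], [0.1, 0, 0], [0.1, 0, 0], [0.06, 0, 0], [0, 0, 0], [0, 0, 0]], "claw": [0, 0, 0, 0, 0, 0, 0, 0, 0, 0]}}

```text
time_s: 13.15
tcp_pos: [0.514, -0.0134, 0.2122]
tool_rot: [[0.001, 0.998, 0.062], [-0.0, 0.062, -0.998], [-1.0, 0.001, 0.0]]
contact_force: [0.1, -0.1, -1.0]
width: 0.0157
```

Emit:
{"name": "servo_tool", "arguments": {"turn": [[0, 0, 0], [0, 0, 0], [0, 0, 0], [0, 0, 0], [0, 0, 0], [0, 0, 0], [0, 0, 0], [0, 0, 0], [0, 0, 0], [0, 0, 0]], "linear": [[0.02, 0, 0], [0.02, 0, 0], [0, 0, 0], [0, 0, 0], [0, 0, 0], [0, 0, 0], [0, 0, 0], [-0.4, 0, 0], [-0.6, 0, 0], [-0.6, 0, 0]], "claw": [0, 0, 0, 0.4, 0.4, 0.4, 0.4, 0.4, 0.6, 0.6]}}

```text
time_s: 13.98
tcp_pos: [0.5134, -0.0132, 0.2743]
tool_rot: [[-0.002, 0.998, 0.062], [0.0, 0.062, -0.998], [-1.0, -0.002, -0.001]]
contact_force: [-0.0, -0.9, -0.0]
width: 0.0473
```

Emit:
{"name": "servo_tool", "arguments": {"turn": [[0, 0, 0], [0, 0, 0], [0, 0, 0], [0, 0, 0], [0, 0, 0], [0, 0, 0]], "linear": [[-0.8, 0, 0], [-0.8, 0, -0.4], [-0.8, 0, -0.8], [-0.6, 0, -0.8], [0, 0, -0.8], [0, 0, 0]], "claw": [0.7, 0.7, 0.7, 0.7, 0.7, 0.7]}}

```text
time_s: 14.48
tcp_pos: [0.5066, 0.1001, 0.3938]
tool_rot: [[0.004, 0.998, 0.066], [0.004, 0.066, -0.998], [-1.0, 0.004, -0.004]]
contact_force: [-1.0, -0.9, -0.9]
width: 0.0658
```

```bash
python3 - <<'E'
from h import *
im,c=shot('wrist','w9');np.save('c_w9.npy',c,allow_pickle=True)
s=bot.sense();print(s['tcp_pos'],s['time_s'])
for t,z in [('foot1_mid',.06),('block1_mid',.058),('tin_mid',.061)]:
    print(t,[(round(r['score'],2),np.round(r['at'],1),np.round(atz(c,*r['at'],z),4)) for r in bot.boxes_of('wrist',t)])
im,c=shot('top','top2')
E
```

```text
[0.50654117 0.09815261 0.39259376] 14.5333
foot1_mid [(0.91, array([156.3, 202.5]), array([0.4822, 0.2084, 0.06  ])), (0.55, array([90.9, 86. ]), array([0.5994, 0.2692, 0.06  ]))]
block1_mid [(0.95, array([91.5, 85.6]), array([0.5998, 0.2696, 0.058 ]))]
tin_mid [(0.75, array([ 65.5, 171.4]), array([0.5112, 0.3034, 0.061 ]))]
```

View pics/w9.png

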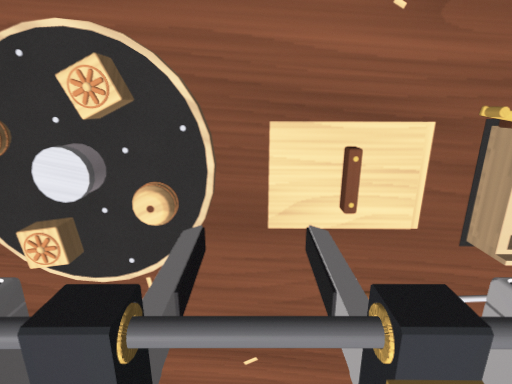

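View pics/top2.png

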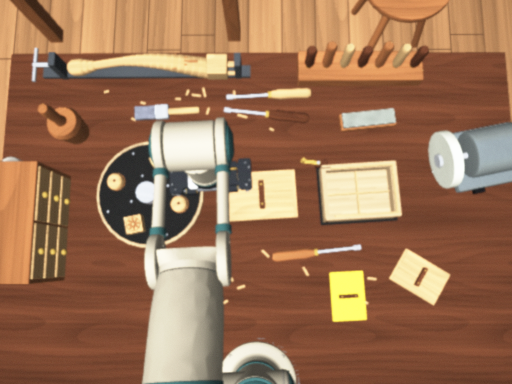

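```bash
python3 - <<'E'
from h import *
c=np.load('c_w9.npy',allow_pickle=True).item(); ct=bot.get_calibration('top')
print('tt',atz(ct,150.2,194.6,.042))
print('hole w',atz(c,150,209,.078),'tin w',atz(c,61,174,.08), 'tin top', atz(ct,90+282/5,135+286/5,.08))
for n,u,v,z in [('footA',442,341,.078),('footB',121,228,.078),('blk1',349,128,.074),('blk2',217,445,.074)]:
    print(n,atz(ct,90+u/5,135+v/5,z))
print('blk w',atz(c,88,87,.074),atz(c,43,249,.074))
E
```

```text
tt [0.5075554  0.29562108 0.042     ]
hole w [0.48089984 0.20920894 0.078     ] tin w [0.51305133 0.29609518 0.08      ] tin top [0.50854328 0.29657366 0.08      ]
footA [0.47872377 0.20933071 0.078     ]
footB [0.54091851 0.38636484 0.078     ]
blk1 [0.59724495 0.26445254 0.074     ]
blk2 [0.42286852 0.33011023 0.074     ]
blk w [0.59792392 0.26465172 0.074     ] [0.42476218 0.32948555 0.074     ]
```

```bash
python3 - <<'E'
from h import *
go([.480,.2093,.064],np.radians(-107.5))
E
```

```text
t 14.73 q6 1.56 turn [3.66 0.01 0.01] shift(after turn) [ 3.67 -1.5  -2.52] shift before [ 3.67 -0.49 -2.89]
```

Emit:
{"name": "servo_tool", "arguments": {"turn": [[0.92, 0, 0], [0.92, 0, 0], [0.92, 0, 0], [0.9, 0, 0], [0, 0, 0], [0, 0, 0], [0, 0, 0], [0, 0, 0], [0, 0, 0], [0, 0, 0]], "linear": [[0, 0, 0], [0, 0, 0], [0, 0, 0], [0, 0, 0], [0, -0.5, -0.84], [0, -0.5, -0.84], [0, -0.5, -0.84], [0.6, 0, 0], [0.6, 0, 0], [0, 0, 0]], "claw": [0.7, 0.7, 0.7, 0.7, 0.7, 0.7, 0.7, 0.7, 0.7, 0.7]}}

```text
time_s: 15.57
tcp_pos: [0.4784, 0.2093, 0.3393]
tool_rot: [[-0.009, 0.954, -0.3], [-0.003, -0.3, -0.954], [-1.0, -0.008, 0.006]]
contact_force: [-1.1, -0.2, -0.3]
width: 0.0657
```

```bash
python3 - <<'E'
from h import *
im,c=shot('wrist','w10')
go([.480,.2093,.064],np.radians(-107.5))
for t,z in [('foot1_mid',.06)]:
    print(t,[(round(r['score'],2),np.round(r['at'],1),np.round(atz(c,*r['at'],z),4)) for r in bot.boxes_of('wrist',t)])
print(proj(c,[.480,.2093,.078]))
E
```

```text
t 15.62 q6 2.15 turn [0.   0.04 0.05] shift(after turn) [ 2.43  0.02 -0.01] shift before [ 2.43  0.03 -0.02]
foot1_mid [(0.61, array([255.8, 196.9]), array([0.4803, 0.2062, 0.06  ])), (0.31, array([145.2, 274.2]), array([0.4371, 0.3335, 0.06  ]))]
(np.float64(252.63231945869114), np.float64(204.69922297392927))
```

View pics/w10.png

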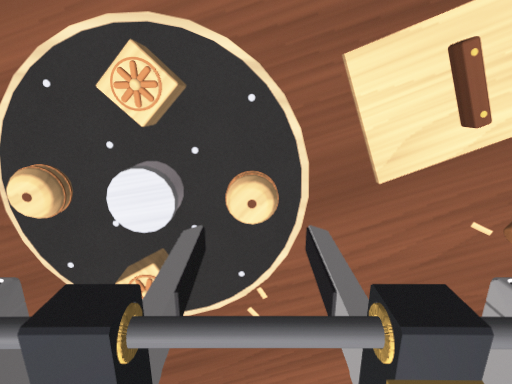

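Emit:
{"name": "servo_tool", "arguments": {"turn": [[0, 0, 0], [0, 0, 0], [0, 0, 0], [0, 0, 0], [0, 0, 0], [0, 0, 0], [0, 0, 0], [0, 0, 0], [0, 0, 0], [0, 0, 0], [0, 0, 0], [0, 0, 0], [0, 0, 0], [0, 0, 0], [0, 0, 0]], "linear": [[0.5, 0, 0], [0.5, 0, 0], [0.5, 0, 0], [0.5, 0.02, -0.01], [0.2, 0, 0], [0.2, 0, 0], [0, 0, 0], [0, 0, 0], [0, 0, 0], [0, 0, 0], [0, 0, 0], [0, 0, 0], [0, 0, 0], [0, 0, 0], [0, 0, 0]], "claw": [0.7, 0.7, 0.7, 0.7, 0.7, 0.7, 0.7, 0, 0, 0, 0, 0, 0, 0, 0]}}

```text
time_s: 16.92
tcp_pos: [0.4812, 0.2104, 0.2487]
tool_rot: [[0.002, 0.954, -0.299], [0.0, -0.299, -0.954], [-1.0, 0.002, -0.001]]
contact_force: [-0.3, -1.2, 6.0]
width: 0.0454
```

```bash
python3 - <<'E'
from h import *
im,c=shot('wrist','w11')
go([.480,.2093,.064],np.radians(-107.5))
E
```

```text
t 16.97 q6 2.15 turn [ 0.01 -0.01 -0.02] shift(after turn) [ 0.12 -0.02  0.04] shift before [ 0.12 -0.02  0.04]
```

View pics/w11.png

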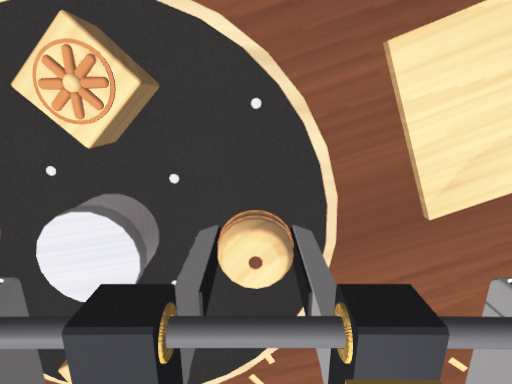

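Emit:
{"name": "servo_tool", "arguments": {"turn": [[0, 0, 0], [0, 0, 0], [0, 0, 0], [0, 0, 0], [0, 0, 0], [0, 0, 0], [0, 0, 0], [0, 0, 0]], "linear": [[-0.2, 0, 0], [-0.4, 0, 0], [-0.5, 0, 0], [-0.5, 0, 0], [-0.5, 0, 0], [-0.2, 0, 0], [0, 0, 0], [0, 0, 0]], "claw": [0, 0, 0, 0, 0, 0, 0, 0]}}

```text
time_s: 17.63
tcp_pos: [0.4805, 0.2103, 0.3395]
tool_rot: [[-0.0, 0.954, -0.3], [0.0, -0.3, -0.954], [-1.0, -0.0, -0.0]]
contact_force: [-0.4, 0.8, -0.7]
width: 0.0455
```

```bash
python3 - <<'E'
from h import *
im,c=shot('wrist','w12')
s=bot.sense();print(s['contact_force'],s['width'])
q=np.load('box.npy');cs,sn=np.cos(q[2]),np.sin(q[2])
for x in(-.033,.033):
  for y in (-.046,.046): 
    p=[q[0]+cs*x-sn*y,q[1]+sn*x+cs*y,.035];print(x,y,np.round(p,4)); go(p,np.radians(-86.45))
E
```

```text
[-0.81936331  0.17342644 -0.9462807 ] 0.04540441084340053
-0.033 -0.046 [ 0.4883 -0.333   0.035 ]
t 17.68 q6 2.15 turn [-3.66  0.01  0.02] shift(after turn) [ 3.1  -0.64 13.57] shift before [ 3.1   4.26 12.89]
-0.033 0.046 [ 0.4826 -0.2412  0.035 ]
t 17.68 q6 2.15 turn [-3.66  0.01  0.02] shift(after turn) [ 3.1  -0.64 11.27] shift before [ 3.1   3.44 10.75]
0.033 -0.046 [ 0.5542 -0.3289  0.035 ]
t 17.68 q6 2.15 turn [-3.66  0.01  0.02] shift(after turn) [ 3.1   1.01 13.57] shift before [ 3.1  5.8 12.3]
0.033 0.046 [ 0.5485 -0.2371  0.035 ]
t 17.68 q6 2.15 turn [-3.66  0.01  0.02] shift(after turn) [ 3.1   1.01 11.27] shift before [ 3.1   4.98 10.15]
```

View pics/w12.png

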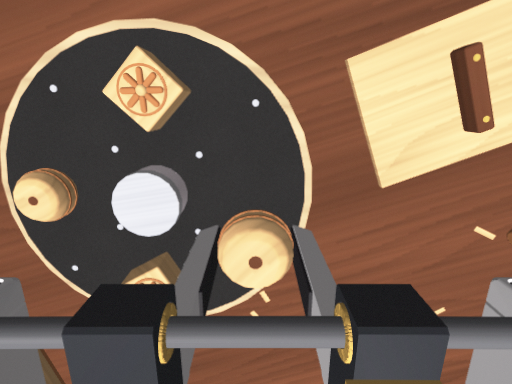

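Emit:
{"name": "servo_tool", "arguments": {"turn": [[-0.92, 0, 0], [-0.92, 0, 0], [-0.92, 0, 0], [-0.9, 0, 0], [0, 0, 0], [0, 0, 0], [0, 0, 0], [0, 0, 0], [0, 0, 0], [0, 0, 0], [0, 0, 0], [0, 0, 0], [0, 0, 0], [0, 0, 0], [0, 0, 0], [0, 0, 0], [0, 0, 0], [0, 0, 0], [0, 0, 0], [0, 0, 0]], "linear": [[0, 0, 0], [0, 0, 0], [0, 0, 0], [0, 0, 0], [0, 0, 0.5], [0, 0.1, 0.9], [0, 0.1, 0.9], [0, 0.1, 0.9], [0, 0.1, 0.9], [0, 0.1, 0.9], [0, 0.1, 0.95], [0, 0.1, 0.95], [0, 0.1, 0.95], [0, 0.1, 0.95], [0, 0.1, 0.95], [0, 0.1, 0.9], [0, 0, 0.9], [0, 0, 0.9], [0, 0, 0.6], [0, 0, 0]], "claw": [0, 0, 0, 0, 0, 0, 0, 0, 0, 0, 0, 0, 0, 0, 0, 0, 0, 0, 0, 0]}}

```text
time_s: 19.35
tcp_pos: [0.5568, -0.3129, 0.3371]
tool_rot: [[-0.002, 0.998, 0.057], [-0.001, 0.057, -0.998], [-1.0, -0.002, 0.001]]
contact_force: [0.1, 0.4, 0.2]
width: 0.0451
```

```bash
python3 - <<'E'
from h import *
im,c=shot('wrist','w13')
s=bot.sense();print(s['contact_force'],s['width'])
go([ 0.5542, -0.3289 , 0.035 ],np.radians(-86.45))
E
```

```text
[ 0.1227722   0.8669989  -1.43939726] 0.045421186234728524
t 19.4 q6 0.89 turn [-0.04 -0.02  0.03] shift(after turn) [ 3.05 -0.09  0.46] shift before [ 3.05 -0.08  0.46]
```

View pics/w13.png

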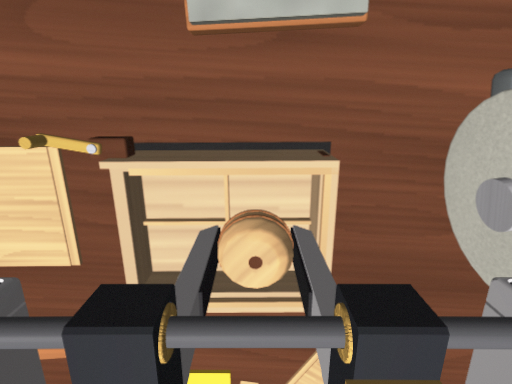

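Emit:
{"name": "servo_tool", "arguments": {"turn": [[-0.03, 0, 0], [0, 0, 0], [0, 0, 0], [0, 0, 0], [0, 0, 0], [0, 0, 0], [0, 0, 0], [0, 0, 0], [0, 0, 0], [0, 0, 0], [0, 0, 0], [0, 0, 0], [0, 0, 0]], "linear": [[0, -0.08, 0.26], [0, 0, 0.2], [0, 0, 0], [0, 0, 0], [0.4, 0, 0], [0.5, 0, 0], [0.5, 0, 0], [0.5, 0, 0], [0.4, 0, 0], [0.3, 0, 0], [0.2, 0, 0], [0, 0, 0], [0, 0, 0]], "claw": [0, 0, 0, 0, 0, 0, 0, 0, 0, 0, 0, 0, 0]}}

```text
time_s: 20.48
tcp_pos: [0.5551, -0.3261, 0.2278]
tool_rot: [[0.0, 0.998, 0.065], [0.0, 0.065, -0.998], [-1.0, 0.0, -0.0]]
contact_force: [0.1, 0.5, -0.9]
width: 0.0452
```

```bash
python3 - <<'E'
from h import *
im,c=shot('wrist','w14')
s=bot.sense();print(s['contact_force'],s['width'])
go([ 0.5542, -0.3289 , 0.035 ],np.radians(-86.45))
E
```

```text
[-0.38592391  0.5513852  -0.73532675] 0.04549741978334047
t 20.53 q6 0.87 turn [ 0.03  0.01 -0.01] shift(after turn) [ 0.34 -0.03  0.06] shift before [ 0.34 -0.03  0.06]
```

View pics/w14.png

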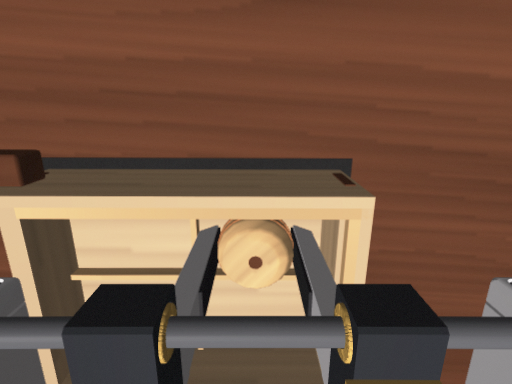

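Emit:
{"name": "servo_tool", "arguments": {"turn": [[0, 0, 0], [0, 0, 0], [0, 0, 0], [0, 0, 0], [0, 0, 0]], "linear": [[0.1, -0.02, 0.06], [0.1, 0, 0], [0.1, 0, 0], [0, 0, 0], [0, 0, 0]], "claw": [0, 0, 0, 0, 0]}}

```text
time_s: 20.95
tcp_pos: [0.5542, -0.329, 0.2154]
tool_rot: [[-0.0, 0.998, 0.065], [0.001, 0.065, -0.998], [-1.0, -0.0, -0.001]]
contact_force: [0.2, -0.4, -0.1]
width: 0.0451
```

Emit:
{"name": "servo_tool", "arguments": {"turn": [[0, 0, 0], [0, 0, 0], [0, 0, 0]], "linear": [[0.04, 0, 0], [0, 0, 0], [0, 0, 0]], "claw": [0, 0, 0]}}

```text
time_s: 21.2
tcp_pos: [0.5544, -0.3291, 0.2148]
tool_rot: [[0.001, 0.998, 0.065], [-0.0, 0.065, -0.998], [-1.0, 0.001, 0.0]]
contact_force: [-0.7, 0.1, 3.9]
width: 0.0456
```

Emit:
{"name": "servo_tool", "arguments": {"turn": [[0, 0, 0], [0, 0, 0], [0, 0, 0], [0, 0, 0], [0, 0, 0], [0, 0, 0], [0, 0, 0], [0, 0, 0], [0, 0, 0]], "linear": [[0, 0, 0], [0, 0, 0], [0, 0, 0], [-0.3, 0, 0], [-0.6, 0, 0], [-0.8, 0, 0], [-0.8, 0, 0], [-0.8, 0, 0], [0, 0, 0]], "claw": [0.57, 0.57, 0.57, 0.57, 0.57, 0.57, 0.7, 0.7, 0.7]}}

```text
time_s: 21.95
tcp_pos: [0.5557, -0.33, 0.3543]
tool_rot: [[0.011, 0.998, 0.065], [-0.008, 0.065, -0.998], [-1.0, 0.011, 0.009]]
contact_force: [0.8, -0.5, 0.8]
width: 0.0653
```

```bash
python3 - <<'E'
from h import *
im,c=shot('wrist','w15')
im,c=shot('top','top3')
im=im[135:255,90:210];cv2.imwrite('pics/c4.png',cv2.resize(im,None,fx=5,fy=5,interpolation=cv2.INTER_CUBIC))
E
```

```text
(no output)
```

View pics/w15.png

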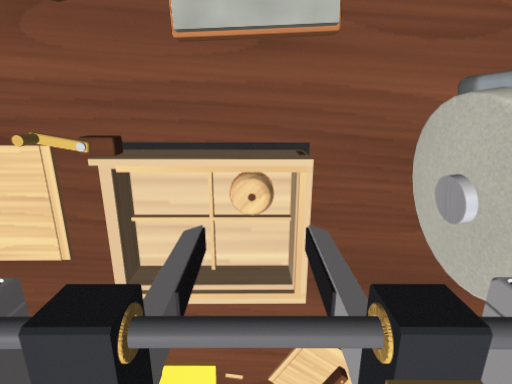

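View pics/c4.png

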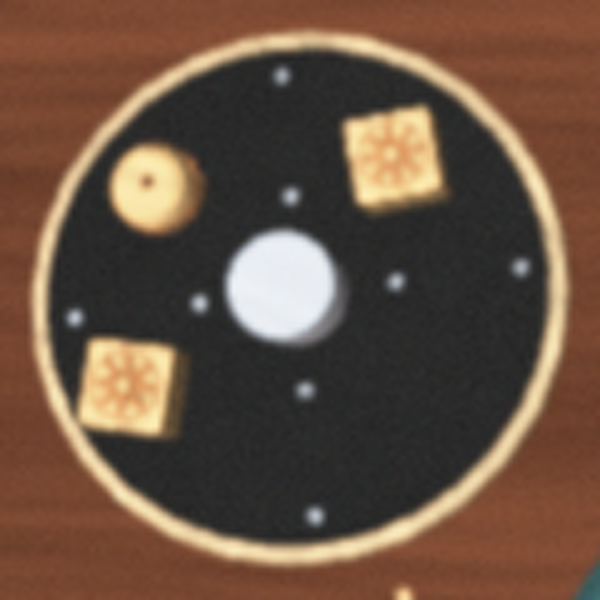

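```bash
python3 - <<'E'
from h import *
ct=bot.get_calibration('top')
print(atz(ct,90+393/5,135+154/5,.074))
print(atz(ct,90+126/5,135+384/5,.074))
print(atz(ct,90+147/5,135+182/5,.078))
go([.58,.235,.15],np.radians(-80))
E
```

```text
[0.58261635 0.23976681 0.074     ]
[0.45591346 0.38092217 0.074     ]
[0.56642361 0.37329869 0.078     ]
t 22.05 q6 0.86 turn [-1.1   0.03 -0.03] shift(after turn) [  0.46   3.08 -13.78] shift before [  0.43   1.55 -14.03]
```

Emit:
{"name": "servo_tool", "arguments": {"turn": [[0, 0, 0], [0, 0, 0], [0, 0, 0], [0, 0, 0], [0, 0, 0], [0, 0, 0], [0, 0, 0], [0, 0, 0], [0, 0, 0], [0, 0, 0], [0, 0, 0], [0, 0, 0], [0, 0, 0], [0, 0, 0], [0, 0, 0], [0, 0, 0], [-0.55, 0, 0], [-0.55, 0, 0], [0, 0, 0]], "linear": [[0, 0, -0.5], [0, 0.1, -0.9], [0, 0.1, -0.9], [0, 0.1, -0.9], [0, 0.1, -0.9], [0, 0.1, -0.95], [0, 0.1, -0.95], [0, 0.1, -0.95], [0, 0.1, -0.95], [0, 0.15, -0.95], [0, 0.1, -0.95], [0, 0.1, -0.95], [0, 0.1, -0.95], [0, 0.1, -0.95], [0, 0.1, -0.95], [0, 0.1, -0.4], [0, 0, 0], [0, 0, 0], [0, 0, 0]], "claw": [0.7, 0.7, 0.7, 0.7, 0.7, 0.7, 0.7, 0.7, 0.7, 0.7, 0.7, 0.7, 0.7, 0.7, 0.7, 0.7, 0.7, 0.7, 0.7]}}

```text
time_s: 23.63
tcp_pos: [0.5796, 0.2339, 0.3444]
tool_rot: [[-0.003, 0.984, 0.176], [-0.001, 0.176, -0.984], [-1.0, -0.003, 0.001]]
contact_force: [0.3, 0.5, -0.0]
width: 0.0658
```

```bash
python3 - <<'E'
from h import *
im,c=shot('wrist','w16');np.save('c_w16.npy',c,allow_pickle=True)
for t,z in [('foot1_mid',.06),('block1_mid',.058),('tin_mid',.061)]:
    print(t,[(round(r['score'],2),np.round(r['at'],1),np.round(atz(c,*r['at'],z),4)) for r in bot.boxes_of('wrist',t)])
print(bot.sense()['tcp_pos'],bot.sense()['time_s'])
E
```

```text
foot1_mid []
block1_mid [(0.74, array([247.4, 193. ]), array([0.5837, 0.2409, 0.058 ]))]
tin_mid [(0.86, array([159.3, 245.1]), array([0.5179, 0.316 , 0.061 ]))]
[0.57987621 0.23315438 0.34554311] 23.8333
```

View pics/w16.png

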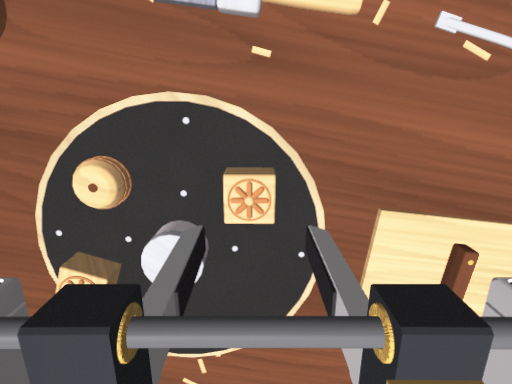

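```bash
python3 - <<'E'
from h import *
c=np.load('c_w16.npy',allow_pickle=True).item()
P=[atz(c,u,v,.074) for u,v in [(224,177),(275,177),(274,223),(223,223)]]
p=np.mean(P,0);print(np.round(P,4),p)
d=(P[1]-P[0]+P[2]-P[3]);yaw=np.arctan2(d[1],d[0]);print(np.degrees(yaw),np.linalg.norm(d)/2)
im,c2=shot('wrist','w17');print(np.abs(im.astype(int)-cv2.imread('pics/w16.png')).mean())
go([p[0],p[1],.068],yaw)
E
```

```text
[[0.5991 0.2635 0.074 ]
 [0.6068 0.2204 0.074 ]
 [0.565  0.213  0.074 ]
 [0.5569 0.2582 0.074 ]] [0.5819663  0.23878913 0.074     ]
-79.90752740782979 0.04481415615664945
3.3682657877604165
t 23.88 q6 1.67 turn [-0.03  0.    0.01] shift(after turn) [ 2.44  0.07 -0.13] shift before [ 2.44  0.08 -0.13]
```

```bash
python3 - <<'E'
from h import *
a=cv2.cvtColor(cv2.imread('pics/w16.png'),6).astype(np.float32);im,c2=shot('wrist','w18');b=cv2.cvtColor(cv2.imread('pics/w17.png'),6).astype(np.float32);d=cv2.cvtColor(im,6).astype(np.float32)
for y in (a,b):
  for r in [(160,235,210,290),(150,220,60,140),(230,320,380,500),(0,80,100,400)]:
    s=np.s_[r[0]:r[1],r[2]:r[3]];print(r,cv2.phaseCorrelate(y[s].copy(),d[s].copy()))
E
```

```text
(160, 235, 210, 290) ((-0.6267345130363395, 1.0623560914830747), 0.9166180345217387)
(150, 220, 60, 140) ((0.633501410452844, 1.1757404320053482), 0.9507641358508004)
(230, 320, 380, 500) ((-0.265244485210431, -0.0791930419426734), 0.9950902018723664)
(0, 80, 100, 400) ((-1.7227552859338005, 1.2509075918725685), 0.9328514726956686)
(160, 235, 210, 290) ((0.11286217451399239, 0.5133310412714707), 0.9544418983459473)
(150, 220, 60, 140) ((0.32012755590494635, 0.035105460784421894), 1.0160999220278528)
(230, 320, 380, 500) ((-0.07799006160112043, -0.014801906444048996), 1.0013263720053214)
(0, 80, 100, 400) ((0.024937785482876507, 0.2880519612042818), 0.9666037747065226)
```

Emit:
{"name": "servo_tool", "arguments": {"turn": [[-0.02, 0, 0], [0, 0, 0], [0, 0, 0], [0, 0, 0], [0, 0, 0], [0, 0, 0], [0, 0, 0], [0, 0, 0], [0, 0, 0]], "linear": [[0, 0.08, -0.13], [0, 0, 0], [0.5, 0, 0], [0.5, 0, 0], [0.5, 0, 0], [0.5, 0, 0], [0.24, 0, 0], [0.18, 0, 0], [0, 0, 0]], "claw": [0.7, 0.7, 0.7, 0.7, 0.7, 0.7, 0.7, 0.7, 0.7]}}

```text
time_s: 24.68
tcp_pos: [0.5819, 0.2395, 0.2481]
tool_rot: [[-0.002, 0.984, 0.176], [-0.001, 0.176, -0.984], [-1.0, -0.002, 0.0]]
contact_force: [0.3, -0.5, -0.2]
width: 0.0656
```

```bash
python3 - <<'E'
from h import *
im,c=shot('wrist','w19');print(bot.sense()['contact_force'])
go([.5820,.2388,.068],np.radians(-79.9))
E
```

```text
[-0.15307387  0.16437323  0.09709987]
t 24.73 q6 1.67 turn [ 0. -0.  0.] shift(after turn) [ 0.03 -0.01  0.02] shift before [ 0.03 -0.01  0.02]
```

View pics/w19.png

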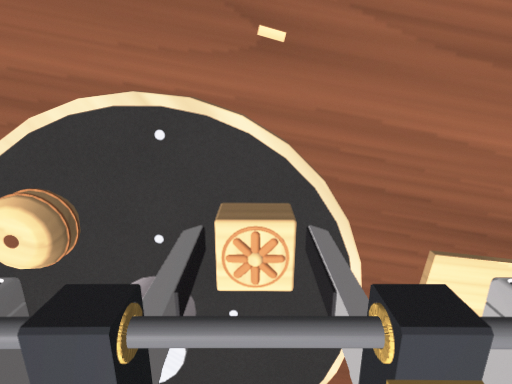

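Emit:
{"name": "servo_tool", "arguments": {"turn": [[0, 0, 0], [0, 0, 0], [0, 0, 0], [0, 0, 0], [0, 0, 0]], "linear": [[0, 0, 0], [0, 0, 0], [0, 0, 0], [0, 0, 0], [0, 0, 0]], "claw": [0, 0, 0, 0, 0]}}

```text
time_s: 25.15
tcp_pos: [0.5825, 0.2396, 0.2504]
tool_rot: [[0.002, 0.984, 0.176], [0.001, 0.176, -0.984], [-1.0, 0.002, -0.0]]
contact_force: [0.2, -0.3, 3.4]
width: 0.0456
```

Emit:
{"name": "servo_tool", "arguments": {"turn": [[0, 0, 0], [0, 0, 0], [0, 0, 0], [0, 0, 0], [0, 0, 0], [0, 0, 0], [0, 0, 0], [0, 0, 0]], "linear": [[-0.2, 0, 0], [-0.4, 0, 0], [-0.5, 0, 0], [-0.5, 0, 0], [-0.5, 0, 0], [-0.2, 0, 0], [0, 0, 0], [0, 0, 0]], "claw": [0, 0, 0, 0, 0, 0, 0, 0]}}

```text
time_s: 25.82
tcp_pos: [0.5819, 0.2394, 0.3413]
tool_rot: [[0.0, 0.984, 0.176], [0.0, 0.176, -0.984], [-1.0, 0.0, -0.0]]
contact_force: [-0.7, -0.4, -0.1]
width: 0.0459
```

```bash
python3 - <<'E'
from h import *
im,c=shot('wrist','w20');print(bot.sense()['contact_force'])
go([ 0.5485, -0.2371,.035],np.radians(-86.45))
go([ 0.4883, -0.333,.035],np.radians(-86.45))
E
```

```text
[ 0.24579983 -0.41709624 -0.92533448]
t 25.87 q6 1.67 turn [1.15 0.   0.02] shift(after turn) [ 3.14 -1.57 11.84] shift before [ 3.14 -2.91 11.58]
t 25.87 q6 1.67 turn [1.15 0.   0.02] shift(after turn) [ 3.14 -3.22 14.14] shift before [ 3.15 -4.81 13.67]
```

View pics/w20.png

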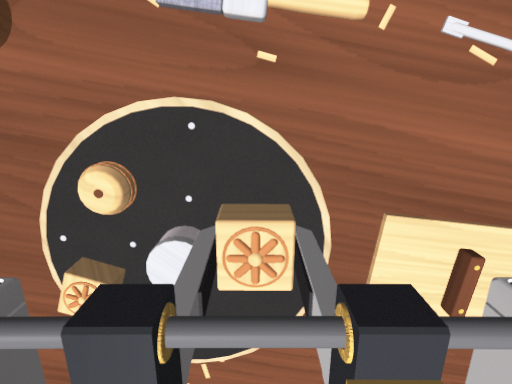

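Emit:
{"name": "servo_tool", "arguments": {"turn": [[0.6, 0, 0], [0.55, 0, 0], [0, 0, 0], [0, 0, 0], [0, 0, 0], [0, 0, 0], [0, 0, 0], [0, 0, 0], [0, 0, 0], [0, 0, 0], [0, 0, 0], [0, 0, 0], [0, 0, 0], [0, 0, 0], [0, 0, 0], [0, 0, 0], [0, 0, 0], [0, 0, 0], [0, 0, 0], [0, 0, 0]], "linear": [[0, 0, 0], [0, 0, 0], [0, -0.1, 0.5], [0, -0.2, 0.88], [0, -0.2, 0.88], [0, -0.2, 0.88], [0, -0.2, 0.88], [0, -0.2, 0.88], [0, -0.2, 0.88], [0, -0.2, 0.88], [0, -0.2, 0.88], [0, -0.2, 0.88], [0, -0.2, 0.88], [0, -0.2, 0.88], [0, -0.2, 0.88], [0, -0.2, 0.88], [0, -0.2, 0.88], [0, -0.2, 0.88], [0, -0.15, 0.5], [0, 0, 0]], "claw": [0, 0, 0, 0, 0, 0, 0, 0, 0, 0, 0, 0, 0, 0, 0, 0, 0, 0, 0, 0]}}

```text
time_s: 27.53
tcp_pos: [0.4863, -0.3395, 0.3393]
tool_rot: [[-0.002, 0.998, 0.057], [-0.0, 0.057, -0.998], [-1.0, -0.002, 0.0]]
contact_force: [0.0, 0.1, -0.2]
width: 0.0458
```

```bash
python3 - <<'E'
from h import *
im,c=shot('wrist','w21');print(bot.sense()['width'])
go([ 0.4883, -0.333,.037],np.radians(-86.45))
E
```

```text
0.045861414218513356
t 27.58 q6 0.79 turn [-0.04 -0.02  0.02] shift(after turn) [ 3.06  0.05 -0.1 ] shift before [ 3.06  0.05 -0.1 ]
```

View pics/w21.png

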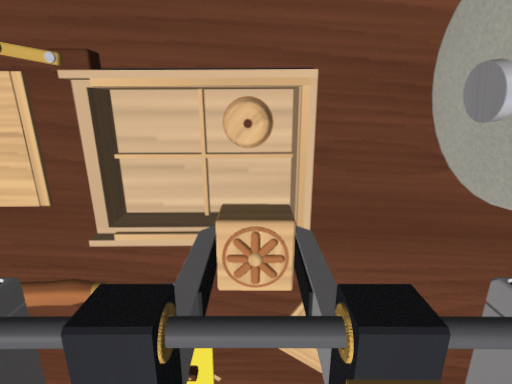

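Emit:
{"name": "servo_tool", "arguments": {"turn": [[-0.04, 0, 0], [0, 0, 0], [0, 0, 0], [0, 0, 0], [0, 0, 0], [0, 0, 0], [0, 0, 0], [0, 0, 0], [0, 0, 0], [0, 0, 0], [0, 0, 0], [0, 0, 0]], "linear": [[0, 0.05, -0.1], [0, 0, 0], [0, 0, 0], [0.4, 0, 0], [0.5, 0, 0], [0.5, 0, 0], [0.5, 0, 0], [0.4, 0, 0], [0.3, 0, 0], [0.3, 0, 0], [0, 0, 0], [0, 0, 0]], "claw": [0, 0, 0, 0, 0, 0, 0, 0, 0, 0, 0, 0]}}

```text
time_s: 28.58
tcp_pos: [0.4895, -0.3302, 0.2251]
tool_rot: [[-0.001, 0.998, 0.067], [0.001, 0.067, -0.998], [-1.0, -0.001, -0.001]]
contact_force: [0.1, -0.3, -0.2]
width: 0.0458
```

```bash
python3 - <<'E'
from h import *
im,c=shot('wrist','w22');print(bot.sense()['contact_force'])
go([ 0.4883, -0.333,.037],np.radians(-86.45))
E
```

```text
[-0.53021043 -0.29872064  0.58530931]
t 28.63 q6 0.79 turn [ 0.05  0.   -0.  ] shift(after turn) [ 0.22 -0.04  0.06] shift before [ 0.22 -0.04  0.06]
```

View pics/w22.png

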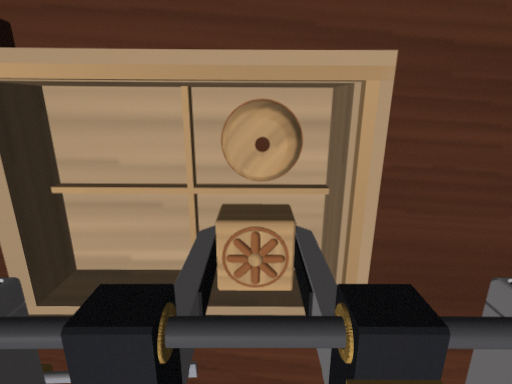

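Emit:
{"name": "servo_tool", "arguments": {"turn": [[0.03, 0, 0], [0, 0, 0], [0, 0, 0], [0, 0, 0], [0, 0, 0]], "linear": [[0.1, -0.04, 0.06], [0.1, 0, 0], [0.06, 0, 0], [0, 0, 0], [0, 0, 0]], "claw": [0, 0, 0, 0, 0]}}

```text
time_s: 29.05
tcp_pos: [0.4879, -0.3341, 0.2163]
tool_rot: [[0.001, 0.998, 0.062], [-0.001, 0.062, -0.998], [-1.0, 0.001, 0.001]]
contact_force: [-0.6, 1.0, 5.7]
width: 0.0455
```

Contact with the floor at the expected height; release and lift.

Emit:
{"name": "servo_tool", "arguments": {"turn": [[0, 0, 0], [0, 0, 0], [0, 0, 0], [0, 0, 0], [0, 0, 0], [0, 0, 0], [0, 0, 0], [0, 0, 0], [0, 0, 0]], "linear": [[0, 0, 0], [0, 0, 0], [0, 0, 0], [-0.3, 0, 0], [-0.6, 0, 0], [-0.8, 0, 0], [-0.8, 0, 0], [-0.8, 0, 0], [0, 0, 0]], "claw": [0.57, 0.57, 0.57, 0.57, 0.57, 0.57, 0.7, 0.7, 0.7]}}

```text
time_s: 29.8
tcp_pos: [0.4892, -0.335, 0.3535]
tool_rot: [[0.01, 0.998, 0.063], [-0.008, 0.063, -0.998], [-1.0, 0.009, 0.009]]
contact_force: [0.9, 0.3, 1.3]
width: 0.0656
```

```bash
python3 - <<'E'
from h import *
im,c=shot('wrist','w23')
im,c=shot('top','top4')
im=im[135:255,90:210];cv2.imwrite('pics/c5.png',cv2.resize(im,None,fx=5,fy=5,interpolation=cv2.INTER_CUBIC))
E
```

```text
(no output)
```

View pics/w23.png

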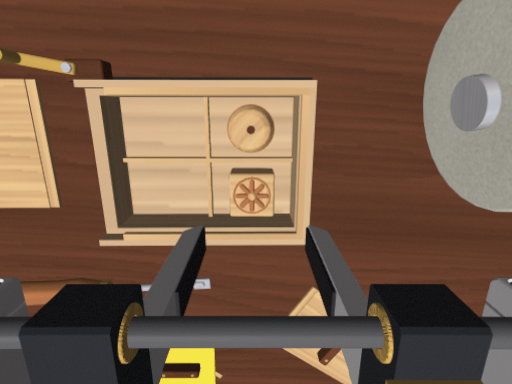

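View pics/c5.png

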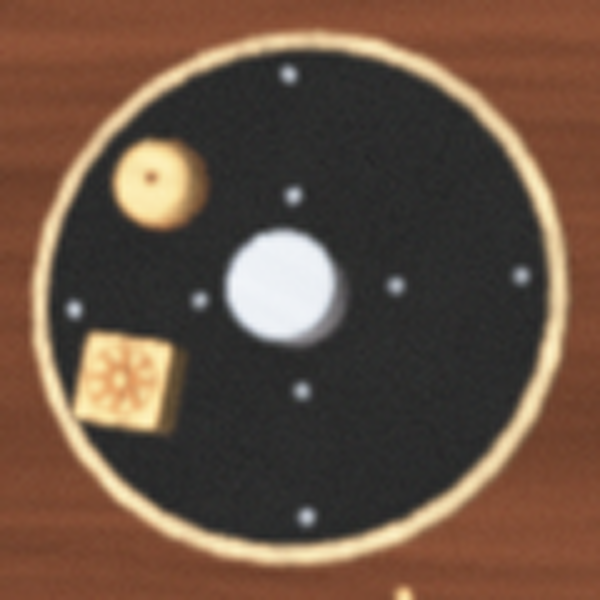

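```bash
python3 - <<'E'
from h import *
ct=bot.get_calibration('top')
print(atz(ct,90+120/5,135+380/5,.074))
p=atz(ct,90+151/5,135+178/5,.078);print(p)
go([p[0],p[1],.165],np.radians(-86.45))
E
```

```text
[0.45809091 0.38428922 0.074     ]
[0.56864659 0.37120362 0.078     ]
t 29.9 q6 0.79 turn [ 0.01  0.02 -0.02] shift(after turn) [  0.08   3.11 -17.47] shift before [  0.05   3.12 -17.47]
```

Emit:
{"name": "servo_tool", "arguments": {"turn": [[0, 0, 0], [0, 0, 0], [0, 0, 0], [0, 0, 0], [0, 0, 0], [0, 0, 0], [0, 0, 0], [0, 0, 0], [0, 0, 0], [0, 0, 0], [0, 0, 0], [0, 0, 0], [0, 0, 0], [0, 0, 0], [0, 0, 0], [0, 0, 0], [0, 0, 0], [0, 0, 0], [0, 0, 0], [0, 0, 0]], "linear": [[0, 0.16, -0.6], [0, 0.16, -0.94], [0, 0.16, -0.94], [0, 0.16, -0.94], [0, 0.16, -0.94], [0, 0.16, -0.94], [0, 0.16, -0.94], [0, 0.16, -0.94], [0, 0.16, -0.94], [0, 0.16, -0.94], [0, 0.16, -0.94], [0, 0.16, -0.94], [0, 0.16, -0.94], [0, 0.16, -0.94], [0, 0.16, -0.94], [0, 0.16, -0.94], [0, 0.16, -0.94], [0, 0.16, -0.94], [0, 0.2, -0.9], [0, 0, 0]], "claw": [0.7, 0.7, 0.7, 0.7, 0.7, 0.7, 0.7, 0.7, 0.7, 0.7, 0.7, 0.7, 0.7, 0.7, 0.7, 0.7, 0.7, 0.7, 0.7, 0.7]}}

```text
time_s: 31.57
tcp_pos: [0.5666, 0.3776, 0.3436]
tool_rot: [[-0.003, 0.998, 0.067], [0.003, 0.067, -0.998], [-1.0, -0.002, -0.003]]
contact_force: [-0.4, 0.6, -0.2]
width: 0.0657
```

Emit:
{"name": "servo_tool", "arguments": {"turn": [[0, 0, 0], [0, 0, 0]], "linear": [[0, 0, 0], [0, 0, 0]], "claw": [0.7, 0.7]}}

```text
time_s: 31.73
tcp_pos: [0.5664, 0.3712, 0.3447]
tool_rot: [[-0.004, 0.998, 0.063], [-0.003, 0.063, -0.998], [-1.0, -0.004, 0.003]]
contact_force: [0.4, -0.3, -0.7]
width: 0.0659
```

```bash
python3 - <<'E'
from h import *
im,c=shot('wrist','w24');np.save('c_w24.npy',c,allow_pickle=True)
for t,z in [('foot1_mid',.06),('block1_mid',.058)]:
    print(t,[(round(r['score'],2),np.round(r['at'],1),np.round(atz(c,*r['at'],z),4)) for r in bot.boxes_of('wrist',t)])
print(bot.sense()['tcp_pos'],bot.sense()['time_s'])
E
```

```text
foot1_mid []
block1_mid [(0.7, array([500.5, 249. ]), array([0.5295, 0.1267, 0.058 ]))]
[0.56682119 0.37016178 0.34645762] 31.8833
```

View pics/w24.png

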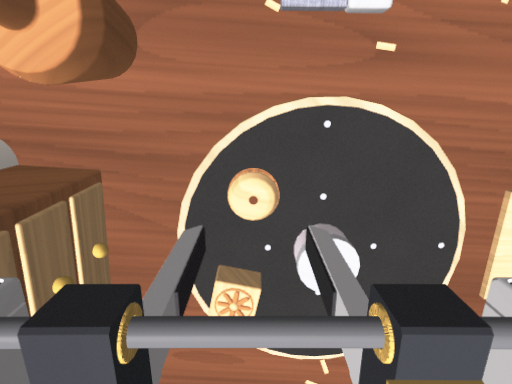

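```bash
python3 - <<'E'
from h import *
c=np.load('c_w24.npy',allow_pickle=True).item(); ct=bot.get_calibration('top')
p=atz(c,253,200,.078);print(p)
for z in (0,.1,.2): print(z,atz(ct,70,200,z)[:2],atz(ct,38,200,z)[:2],atz(ct,37,162,z)[:2],atz(ct,30,280,z)[:2])
for z in (0,.1,.2): print(z,atz(c,102,175,z)[:2])
go([p[0],p[1],.069],np.radians(-86.45))
E
```

```text
[0.57123676 0.37202709 0.078     ]
0 [0.498217   0.53820173] [0.49829115 0.63153412] [0.61057866 0.64268407] [0.27071649 0.63812897]
0.1 [0.48471791 0.49487827] [0.48478629 0.58094792] [0.58833606 0.59123022] [0.27492054 0.58702958]
0.2 [0.47121883 0.4515548 ] [0.47128144 0.53036172] [0.56609346 0.53977638] [0.27912459 0.5359302 ]
0 [0.56452213 0.5393893 ]
0.1 [0.59128969 0.48891235]
0.2 [0.61805726 0.4384354 ]
t 31.88 q6 1.99 turn [-0.01  0.01  0.01] shift(after turn) [ 2.44  0.11 -0.04] shift before [ 2.44  0.12 -0.04]
```

Emit:
{"name": "servo_tool", "arguments": {"turn": [[0, 0, 0], [0, 0, 0], [0, 0, 0], [0, 0, 0], [0, 0, 0], [0, 0, 0], [0, 0, 0], [0, 0, 0], [0, 0, 0]], "linear": [[0, 0.11, -0.04], [0, 0, 0], [0.5, 0, 0], [0.5, 0, 0], [0.5, 0, 0], [0.5, 0, 0], [0.24, 0, 0], [0.18, 0, 0], [0, 0, 0]], "claw": [0.7, 0.7, 0.7, 0.7, 0.7, 0.7, 0.7, 0.7, 0.7]}}

```text
time_s: 32.63
tcp_pos: [0.5711, 0.3731, 0.2489]
tool_rot: [[-0.002, 0.998, 0.062], [-0.001, 0.062, -0.998], [-1.0, -0.002, 0.001]]
contact_force: [-0.5, -0.2, 0.1]
width: 0.0658
```

```bash
python3 - <<'E'
from h import *
im,c=shot('wrist','w25');print(bot.sense()['contact_force'])
go([.5712,.372,.069],np.radians(-86.45))
E
```

```text
[ 0.51136384  0.41470242 -0.06552758]
t 32.68 q6 1.99 turn [0.01 0.   0.  ] shift(after turn) [ 0.03 -0.01  0.04] shift before [ 0.03 -0.01  0.04]
```

View pics/w25.png

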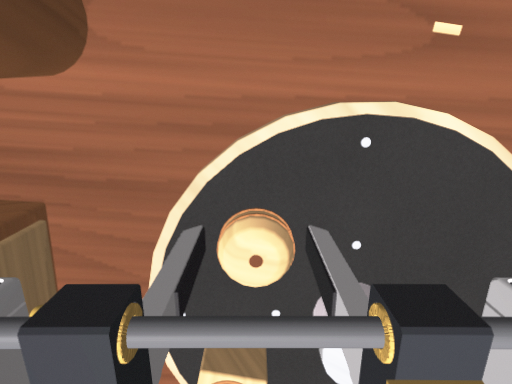

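Emit:
{"name": "servo_tool", "arguments": {"turn": [[0, 0, 0], [0, 0, 0], [0, 0, 0], [0, 0, 0], [0, 0, 0]], "linear": [[0, 0, 0], [-0.02, 0, 0], [0, 0, 0], [0, 0, 0], [0, 0, 0]], "claw": [0, 0, 0, 0, 0]}}

```text
time_s: 33.1
tcp_pos: [0.5714, 0.3738, 0.2522]
tool_rot: [[0.002, 0.998, 0.063], [0.001, 0.063, -0.998], [-1.0, 0.002, -0.001]]
contact_force: [0.0, -1.0, 2.6]
width: 0.0454
```

Emit:
{"name": "servo_tool", "arguments": {"turn": [[0, 0, 0], [0, 0, 0], [0, 0, 0], [0, 0, 0], [0, 0, 0], [0, 0, 0], [0, 0, 0], [0, 0, 0]], "linear": [[-0.2, 0, 0], [-0.4, 0, 0], [-0.5, 0, 0], [-0.5, 0, 0], [-0.5, 0, 0], [-0.2, 0, 0], [0, 0, 0], [0, 0, 0]], "claw": [0, 0, 0, 0, 0, 0, 0, 0]}}

```text
time_s: 33.77
tcp_pos: [0.571, 0.3735, 0.3429]
tool_rot: [[0.0, 0.998, 0.063], [0.0, 0.063, -0.998], [-1.0, 0.0, -0.0]]
contact_force: [-0.3, 0.5, -1.7]
width: 0.0454
```

```bash
python3 - <<'E'
from h import *
im,c=shot('wrist','w26');print(bot.sense()['contact_force'])
go([ 0.5485, -0.2371,.035],np.radians(-86.45))
E
```

```text
[-0.26390755 -0.34976418 -0.31325583]
t 33.82 q6 1.99 turn [0.01 0.01 0.02] shift(after turn) [ 3.17 -1.5  15.2 ] shift before [ 3.19 -1.51 15.2 ]
```

View pics/w26.png

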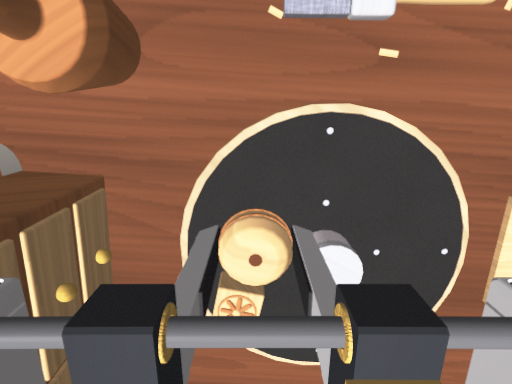

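Emit:
{"name": "servo_tool", "arguments": {"turn": [[0, 0, 0], [0, 0, 0], [0, 0, 0], [0, 0, 0], [0, 0, 0], [0, 0, 0], [0, 0, 0], [0, 0, 0], [0, 0, 0], [0, 0, 0], [0, 0, 0], [0, 0, 0], [0, 0, 0], [0, 0, 0], [0, 0, 0], [0, 0, 0], [0, 0, 0], [0, 0, 0], [0, 0, 0], [0, 0, 0]], "linear": [[0, -0.05, 0.4], [0, -0.1, 0.8], [0, -0.1, 0.9], [0, -0.1, 0.9], [0, -0.1, 0.9], [0, -0.1, 0.9], [0, -0.1, 0.9], [0, -0.1, 0.9], [0, -0.1, 0.9], [0, -0.1, 0.9], [0, -0.1, 0.9], [0, -0.1, 0.9], [0, -0.1, 0.9], [0, -0.1, 0.9], [0, -0.1, 0.9], [0, -0.05, 0.9], [0, 0, 0.9], [0, 0, 0.5], [0, 0, 0], [0, 0, 0]], "claw": [0, 0, 0, 0, 0, 0, 0, 0, 0, 0, 0, 0, 0, 0, 0, 0, 0, 0, 0, 0]}}

```text
time_s: 35.48
tcp_pos: [0.5482, -0.2382, 0.3414]
tool_rot: [[-0.003, 0.998, 0.06], [0.002, 0.06, -0.998], [-1.0, -0.003, -0.002]]
contact_force: [0.0, 0.0, -1.8]
width: 0.0449
```

```bash
python3 - <<'E'
from h import *
im,c=shot('wrist','w27')
go([ 0.5485, -0.2371,.038],np.radians(-86.45))
E
```

```text
t 35.53 q6 0.98 turn [-0.   -0.02  0.03] shift(after turn) [3.09 0.   0.  ] shift before [3.09 0.01 0.01]
```

View pics/w27.png

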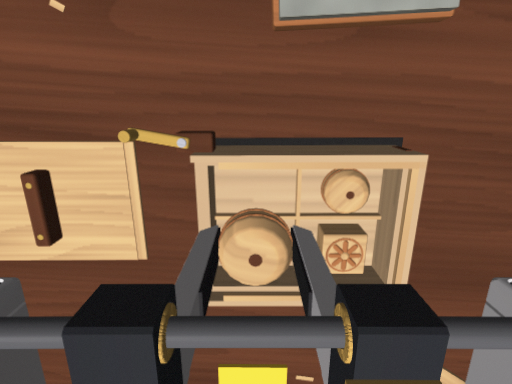

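Emit:
{"name": "servo_tool", "arguments": {"turn": [[0, 0, 0], [0, 0, 0], [0, 0, 0], [0, 0, 0], [0, 0, 0], [0, 0, 0], [0, 0, 0], [0, 0, 0], [0, 0, 0], [0, 0, 0]], "linear": [[0.4, 0, 0], [0.5, 0, 0], [0.5, 0, 0], [0.5, 0, 0], [0.4, 0, 0], [0.3, 0, 0], [0.25, 0, 0], [0, 0, 0], [0, 0, 0], [0, 0, 0]], "claw": [0, 0, 0, 0, 0, 0, 0, 0, 0, 0]}}

```text
time_s: 36.37
tcp_pos: [0.5497, -0.2366, 0.2297]
tool_rot: [[0.001, 0.998, 0.063], [-0.0, 0.063, -0.998], [-1.0, 0.001, 0.001]]
contact_force: [0.2, -1.0, -0.2]
width: 0.0455
```

```bash
python3 - <<'E'
from h import *
im,c=shot('wrist','w28');print(bot.sense()['contact_force'])
go([ 0.5485, -0.2371,.038],np.radians(-86.45))
E
```

```text
[ 0.92021389  0.50651179 -0.79210581]
t 36.42 q6 0.98 turn [ 0.01  0.01 -0.02] shift(after turn) [ 0.3  -0.03  0.01] shift before [ 0.3  -0.03  0.01]
```

View pics/w28.png

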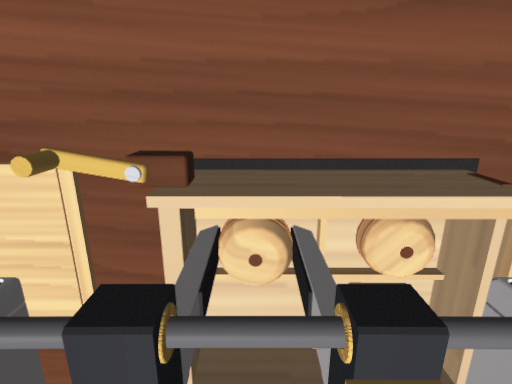

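Emit:
{"name": "servo_tool", "arguments": {"turn": [[0, 0, 0], [0, 0, 0], [0, 0, 0], [0, 0, 0], [0, 0, 0]], "linear": [[0.1, -0.03, 0], [0.1, 0, 0], [0.1, 0, 0], [0, 0, 0], [0, 0, 0]], "claw": [0, 0, 0, 0, 0]}}

```text
time_s: 36.83
tcp_pos: [0.5483, -0.2372, 0.2176]
tool_rot: [[0.001, 0.998, 0.063], [-0.0, 0.063, -0.998], [-1.0, 0.001, 0.0]]
contact_force: [-0.8, 0.7, 4.0]
width: 0.0455
```

Emit:
{"name": "servo_tool", "arguments": {"turn": [[0, 0, 0], [0, 0, 0], [0, 0, 0], [0, 0, 0], [0, 0, 0], [0, 0, 0], [0, 0, 0], [0, 0, 0], [0, 0, 0]], "linear": [[0, 0, 0], [0, 0, 0], [0, 0, 0], [-0.3, 0, 0], [-0.6, 0, 0], [-0.8, 0, 0], [-0.8, 0, 0], [-0.8, 0, 0], [0, 0, 0]], "claw": [0.57, 0.57, 0.57, 0.57, 0.57, 0.57, 0.7, 0.7, 0.7]}}

```text
time_s: 37.58
tcp_pos: [0.5498, -0.2379, 0.3555]
tool_rot: [[0.011, 0.998, 0.063], [-0.006, 0.063, -0.998], [-1.0, 0.01, 0.007]]
contact_force: [0.7, 0.1, 0.4]
width: 0.0653
```

```bash
python3 - <<'E'
from h import *
im,c=shot('wrist','w29')
im,c=shot('top','top5')
im=im[135:255,90:210];cv2.imwrite('pics/c6.png',cv2.resize(im,None,fx=5,fy=5,interpolation=cv2.INTER_CUBIC))
E
```

```text
(no output)
```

View pics/w29.png

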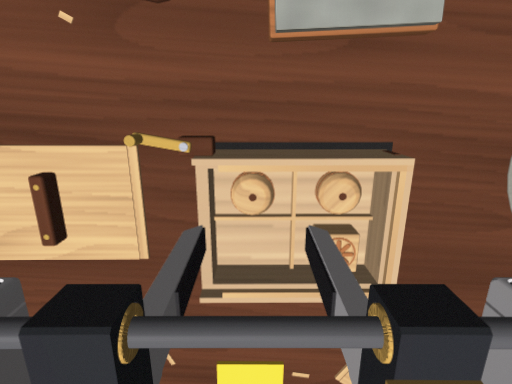

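View pics/c6.png

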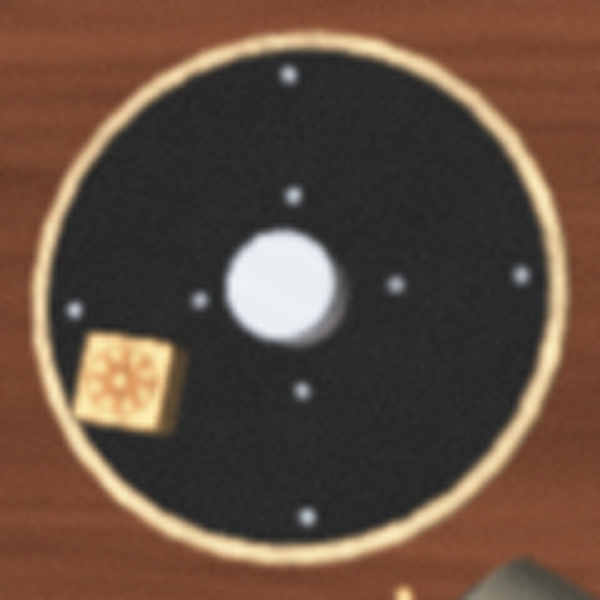

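```bash
python3 - <<'E'
from h import *
go([.455,.38,.165],np.radians(-86.45))
E
```

```text
t 37.68 q6 0.98 turn [ 0.01  0.02 -0.02] shift(after turn) [  0.13  -1.37 -15.54] shift before [  0.1   -1.36 -15.54]
```

Emit:
{"name": "servo_tool", "arguments": {"turn": [[0, 0, 0], [0, 0, 0], [0, 0, 0], [0, 0, 0], [0, 0, 0], [0, 0, 0], [0, 0, 0], [0, 0, 0], [0, 0, 0], [0, 0, 0], [0, 0, 0], [0, 0, 0], [0, 0, 0], [0, 0, 0], [0, 0, 0], [0, 0, 0], [0, 0, 0], [0, 0, 0], [0, 0, 0], [0, 0, 0]], "linear": [[0, -0.08, -0.5], [0, -0.08, -0.9], [0, -0.08, -0.9], [0, -0.08, -0.9], [0, -0.08, -0.9], [0, -0.08, -0.9], [0, -0.08, -0.9], [0, -0.08, -0.9], [0, -0.08, -0.9], [0, -0.08, -0.9], [0, -0.08, -0.9], [0, -0.08, -0.9], [0, -0.08, -0.9], [0, -0.08, -0.9], [0, -0.08, -0.9], [0, -0.08, -0.9], [0, -0.08, -0.9], [0, 0, -0.64], [0, 0, 0], [0, 0, 0]], "claw": [0.7, 0.7, 0.7, 0.7, 0.7, 0.7, 0.7, 0.7, 0.7, 0.7, 0.7, 0.7, 0.7, 0.7, 0.7, 0.7, 0.7, 0.7, 0.7, 0.7]}}

```text
time_s: 39.35
tcp_pos: [0.4541, 0.3807, 0.3464]
tool_rot: [[-0.004, 0.998, 0.065], [-0.003, 0.065, -0.998], [-1.0, -0.004, 0.003]]
contact_force: [0.4, -1.0, 0.3]
width: 0.0656
```

Emit:
{"name": "servo_tool", "arguments": {"turn": [[0.7, 0, 0], [0.7, 0, 0], [0.65, 0, 0], [0, 0, 0], [0, 0, 0]], "linear": [[0, 0, 0], [0, 0, 0], [0, 0, 0], [0, 0, 0], [0, 0, 0]], "claw": [0.7, 0.7, 0.7, 0.7, 0.7]}}

```text
time_s: 39.77
tcp_pos: [0.455, 0.3786, 0.348]
tool_rot: [[-0.002, 0.99, -0.141], [-0.001, -0.141, -0.99], [-1.0, -0.001, 0.002]]
contact_force: [0.2, -0.4, -0.4]
width: 0.0658
```

```bash
python3 - <<'E'
from h import *
im,c=shot('wrist','w30');np.save('c_w30.npy',c,allow_pickle=True)
print(bot.sense()['tcp_pos'],bot.sense()['time_s'],bot.sense()['joint_positions'])
E
```

```text
[0.45501711 0.37878403 0.34825385] 39.8167 [ 5.76815477e-01  3.37418731e-01  1.55812765e+00 -2.69384220e-04
  1.24767583e+00  2.28959861e+00]
```

View pics/w30.png

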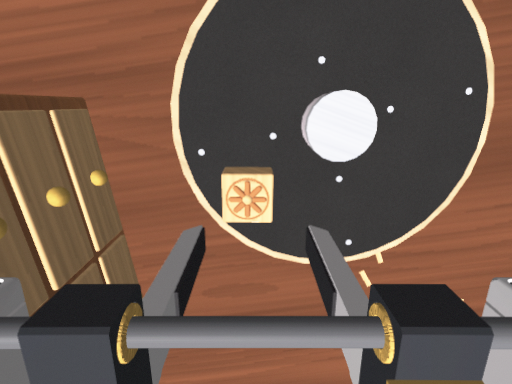

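```bash
python3 - <<'E'
from h import *
c=np.load('c_w30.npy',allow_pickle=True).item()
p=atz(c,248,199,.074);print(p)
P=[atz(c,u,v,.074) for u,v in [(223,176),(273,176),(273,222),(223,222)]]
d=(P[1]-P[0]+P[2]-P[3]);yaw=np.arctan2(d[1],d[0]);print(np.mean(P,0),np.degrees(yaw),np.linalg.norm(d)/2)
go([p[0],p[1],.070],np.radians(-98.2))
E
```

```text
[0.45994336 0.3834016  0.074     ]
[0.45944924 0.38347071 0.074     ] -98.17396252892058 0.044523873294296426
t 39.82 q6 2.29 turn [0.01 0.01 0.01] shift(after turn) [ 2.46  0.11 -0.13] shift before [ 2.46  0.11 -0.13]
```

Emit:
{"name": "servo_tool", "arguments": {"turn": [[0, 0, 0], [0, 0, 0], [0, 0, 0], [0, 0, 0], [0, 0, 0], [0, 0, 0], [0, 0, 0], [0, 0, 0], [0, 0, 0]], "linear": [[0, 0.1, -0.13], [0, 0, 0], [0.5, 0, 0], [0.5, 0, 0], [0.5, 0, 0], [0.5, 0, 0], [0.26, 0, 0], [0.18, 0, 0], [0, 0, 0]], "claw": [0.7, 0.7, 0.7, 0.7, 0.7, 0.7, 0.7, 0.7, 0.7]}}

```text
time_s: 40.57
tcp_pos: [0.4595, 0.3843, 0.25]
tool_rot: [[-0.002, 0.99, -0.142], [-0.001, -0.142, -0.99], [-1.0, -0.002, 0.002]]
contact_force: [-0.4, -0.7, -0.4]
width: 0.0659
```

```bash
python3 - <<'E'
from h import *
im,c=shot('wrist','w31');print(bot.sense()['contact_force'])
go([.4597,.3834,.070],np.radians(-98.2))
E
```

```text
[ 0.78881699 -0.39489156 -0.33735945]
t 40.62 q6 2.29 turn [0.01 0.   0.  ] shift(after turn) [0.03 0.   0.03] shift before [0.03 0.   0.03]
```

View pics/w31.png

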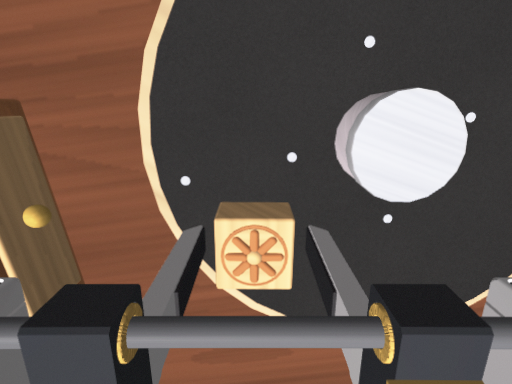

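Emit:
{"name": "servo_tool", "arguments": {"turn": [[0, 0, 0], [0, 0, 0], [0, 0, 0], [0, 0, 0], [0, 0, 0]], "linear": [[0, 0, 0], [0, 0, 0], [0, 0, 0], [0, 0, 0], [0, 0, 0]], "claw": [0, 0, 0, 0, 0]}}

```text
time_s: 41.03
tcp_pos: [0.4599, 0.3847, 0.2524]
tool_rot: [[0.002, 0.99, -0.142], [0.001, -0.142, -0.99], [-1.0, 0.001, -0.001]]
contact_force: [-0.6, -0.2, 3.5]
width: 0.0456
```

Emit:
{"name": "servo_tool", "arguments": {"turn": [[0, 0, 0], [0, 0, 0], [0, 0, 0], [0, 0, 0], [0, 0, 0], [0, 0, 0], [0, 0, 0], [0, 0, 0]], "linear": [[-0.2, 0, 0], [-0.4, 0, 0], [-0.5, 0, 0], [-0.5, 0, 0], [-0.5, 0, 0], [-0.2, 0, 0], [0, 0, 0], [0, 0, 0]], "claw": [0, 0, 0, 0, 0, 0, 0, 0]}}

```text
time_s: 41.7
tcp_pos: [0.4594, 0.3844, 0.3433]
tool_rot: [[0.0, 0.99, -0.142], [0.0, -0.142, -0.99], [-1.0, 0.0, -0.0]]
contact_force: [-1.0, -0.3, -0.5]
width: 0.0458
```

```bash
python3 - <<'E'
from h import *
im,c=shot('wrist','w32');print(bot.sense()['contact_force'])
go([ 0.4826, -0.2412,.037],np.radians(-86.45))
E
```

```text
[-0.29744504  0.75812354 -0.83766678]
t 41.75 q6 2.29 turn [-2.04  0.01  0.01] shift(after turn) [ 3.14 -0.39 15.64] shift before [ 3.15  2.8  15.39]
```

View pics/w32.png

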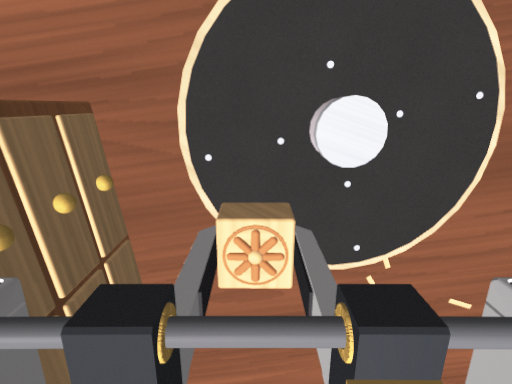

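Emit:
{"name": "servo_tool", "arguments": {"turn": [[-0.7, 0, 0], [-0.7, 0, 0], [-0.64, 0, 0], [0, 0, 0], [0, 0, 0], [0, 0, 0], [0, 0, 0], [0, 0, 0], [0, 0, 0], [0, 0, 0], [0, 0, 0], [0, 0, 0], [0, 0, 0], [0, 0, 0], [0, 0, 0], [0, 0, 0], [0, 0, 0], [0, 0, 0], [0, 0, 0], [0, 0, 0]], "linear": [[0, 0, 0], [0, 0, 0], [0, 0, 0], [0, 0, 0.6], [0, -0.03, 0.95], [0, -0.03, 0.95], [0, -0.03, 0.95], [0, -0.03, 0.95], [0, -0.03, 0.95], [0, -0.03, 0.95], [0, -0.03, 0.95], [0, -0.03, 0.95], [0, -0.03, 0.95], [0, -0.03, 0.95], [0, -0.03, 0.95], [0, -0.03, 0.95], [0, -0.03, 0.95], [0, 0, 0.95], [0, 0, 0.95], [0, 0, 0.79]], "claw": [0, 0, 0, 0, 0, 0, 0, 0, 0, 0, 0, 0, 0, 0, 0, 0, 0, 0, 0, 0]}}

```text
time_s: 43.42
tcp_pos: [0.4821, -0.2433, 0.3417]
tool_rot: [[-0.002, 0.998, 0.061], [0.001, 0.061, -0.998], [-1.0, -0.002, -0.001]]
contact_force: [1.0, 0.7, -0.7]
width: 0.046
```

Emit:
{"name": "servo_tool", "arguments": {"turn": [[0, 0, 0], [0, 0, 0], [0, 0, 0]], "linear": [[0, 0, 0], [0, 0, 0], [0, 0, 0]], "claw": [0, 0, 0]}}

```text
time_s: 43.67
tcp_pos: [0.4822, -0.2403, 0.3419]
tool_rot: [[-0.003, 0.998, 0.061], [0.003, 0.061, -0.998], [-1.0, -0.002, -0.003]]
contact_force: [-0.3, -0.1, -0.5]
width: 0.0461
```

```bash
python3 - <<'E'
from h import *
im,c=shot('wrist','w33');print(bot.sense()['contact_force'])
go([ 0.4826, -0.2412,.038],np.radians(-86.45))
E
```

```text
[-0.37881047  0.72337455  0.40845291]
t 43.72 q6 0.92 turn [ 0.   -0.02  0.02] shift(after turn) [3.11 0.01 0.04] shift before [3.11 0.01 0.04]
```

View pics/w33.png

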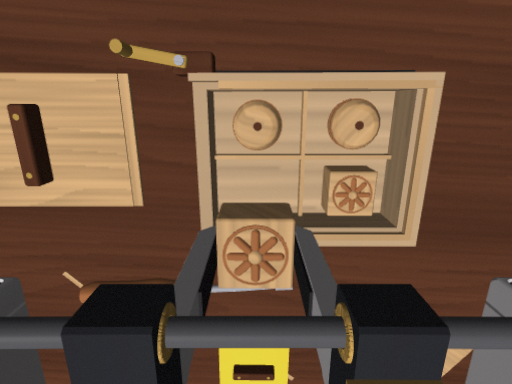

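Emit:
{"name": "servo_tool", "arguments": {"turn": [[0, 0, 0], [0, 0, 0], [0, 0, 0], [0, 0, 0], [0, 0, 0], [0, 0, 0], [0, 0, 0], [0, 0, 0], [0, 0, 0], [0, 0, 0]], "linear": [[0.4, 0, 0.03], [0.5, 0, 0], [0.5, 0, 0], [0.5, 0, 0], [0.4, 0, 0], [0.3, 0, 0], [0.25, 0, 0], [0, 0, 0], [0, 0, 0], [0, 0, 0]], "claw": [0, 0, 0, 0, 0, 0, 0, 0, 0, 0]}}

```text
time_s: 44.55
tcp_pos: [0.4831, -0.2417, 0.23]
tool_rot: [[0.001, 0.998, 0.063], [-0.001, 0.063, -0.998], [-1.0, 0.001, 0.001]]
contact_force: [-0.4, -0.1, 0.2]
width: 0.0457
```

```bash
python3 - <<'E'
from h import *
im,c=shot('wrist','w34');print(bot.sense()['contact_force'])
go([ 0.4826, -0.2412,.038],np.radians(-86.45))
E
```

```text
[-0.2566598   0.27357388 -0.19044409]
t 44.6 q6 0.92 turn [ 0.    0.01 -0.02] shift(after turn) [ 0.31 -0.01 -0.02] shift before [ 0.31 -0.01 -0.02]
```

View pics/w34.png

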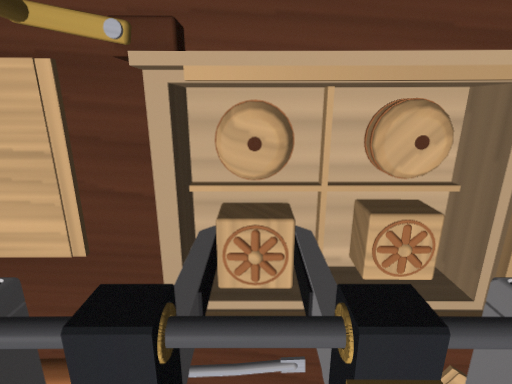

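Emit:
{"name": "servo_tool", "arguments": {"turn": [[0, 0, 0], [0, 0, 0], [0, 0, 0], [0, 0, 0], [0, 0, 0]], "linear": [[0.1, 0, -0.02], [0.1, 0, 0], [0.1, 0, 0], [0, 0, 0], [0, 0, 0]], "claw": [0, 0, 0, 0, 0]}}

```text
time_s: 45.02
tcp_pos: [0.4829, -0.2414, 0.2179]
tool_rot: [[0.001, 0.998, 0.062], [-0.0, 0.062, -0.998], [-1.0, 0.001, 0.0]]
contact_force: [-0.6, 0.8, 4.6]
width: 0.0457
```

Emit:
{"name": "servo_tool", "arguments": {"turn": [[0, 0, 0], [0, 0, 0], [0, 0, 0], [0, 0, 0], [0, 0, 0], [0, 0, 0], [0, 0, 0], [0, 0, 0], [0, 0, 0], [0, 0, 0]], "linear": [[0, 0, 0], [0, 0, 0], [0, 0, 0], [-0.3, 0, 0], [-0.6, 0, 0], [-0.8, 0, 0], [-0.8, 0, 0], [-0.8, 0, 0], [0, 0, 0], [0, 0, 0]], "claw": [0.57, 0.57, 0.57, 0.57, 0.57, 0.57, 0.7, 0.7, 0.7, 0.7]}}

```text
time_s: 45.85
tcp_pos: [0.4831, -0.2415, 0.351]
tool_rot: [[0.004, 0.998, 0.062], [-0.002, 0.062, -0.998], [-1.0, 0.003, 0.003]]
contact_force: [-0.6, 0.3, -0.1]
width: 0.0658
```

```bash
python3 - <<'E'
from h import *
im,c=shot('wrist','w35')
im,c=shot('top','top6')
E
```

```text
(no output)
```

View pics/w35.png

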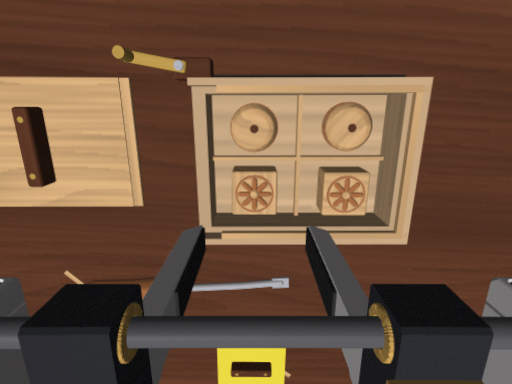

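View pics/top6.png

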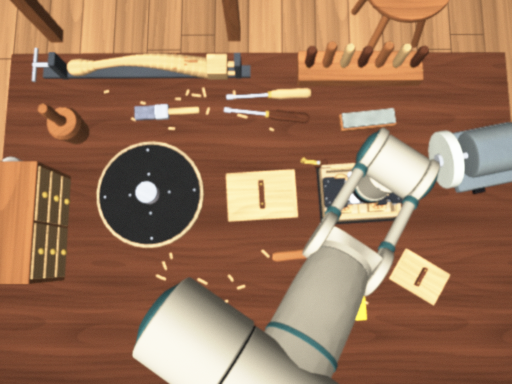

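Emit:
{"name": "servo_tool", "arguments": {"turn": [[0, 0, 0], [0, 0, 0], [0, 0, 0], [0, 0, 0], [0, 0, 0], [0, 0, 0], [0, 0, 0], [0, 0, 0], [0, 0, 0]], "linear": [[0, 0.15, -0.6], [0, 0.15, -0.9], [0, 0.2, -0.9], [0, 0.2, -0.9], [0, 0.2, -0.9], [0, 0.2, -0.9], [0, 0.1, -0.6], [0, 0, 0], [0, 0, 0]], "claw": [0.5, 0.5, 0.5, 0.5, 0.5, 0.5, 0.5, 0.5, 0.5]}}

```text
time_s: 46.7
tcp_pos: [0.516, -0.0097, 0.3475]
tool_rot: [[-0.004, 0.998, 0.065], [0.0, 0.065, -0.998], [-1.0, -0.004, -0.0]]
contact_force: [1.3, -0.9, -0.8]
width: 0.0472
```

```bash
python3 - <<'E'
from h import *
im,c=shot('wrist','w36');np.save('c_w36.npy',c,allow_pickle=True)
print(bot.sense()['tcp_pos'])
a=cv2.resize(im[20:290,100:440],None,fx=2.2,fy=2.2,interpolation=cv2.INTER_CUBIC);cv2.imwrite('pics/c7.png',a)
E
```

```text
[ 0.51617682 -0.01066898  0.34774152]
```

View pics/c7.png

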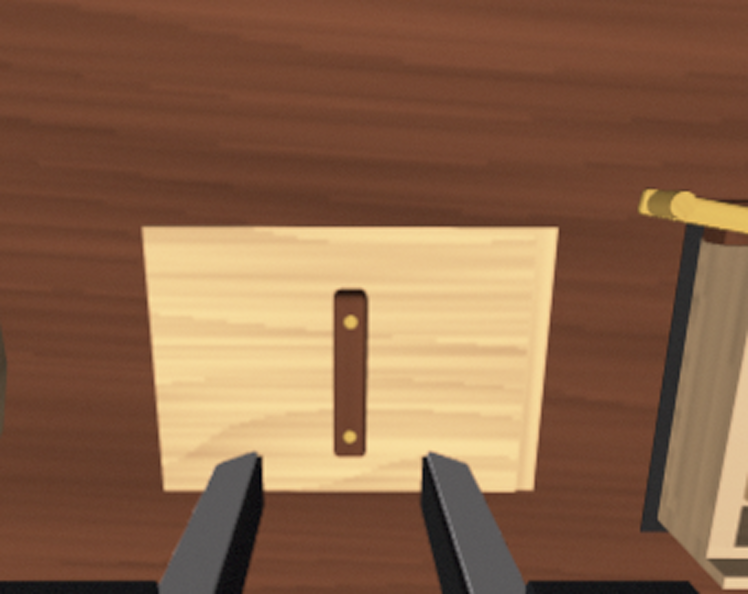

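```bash
python3 - <<'E'
from h import *
from scipy.optimize import least_squares
c=np.load('c_w36.npy',allow_pickle=True).item()
# lid: +x image up; -y end (tongue) right
X=np.array([[.0685,.0985,.008],[.0685,-.0985,.0055],[-.0685,-.0985,.0055],[-.0685,.0985,.008]])
U=np.array([[142,227],[558,227],[534,491],[163,491]])/2.2+[100,20]
def w(q,X): 
    cs,sn=np.cos(q[2]),np.sin(q[2]); return np.stack([q[0]+cs*X[:,0]-sn*X[:,1],q[1]+sn*X[:,0]+cs*X[:,1],X[:,2]],1)
f=lambda q:(np.array([proj(c,p) for p in w(q,X)])-U).ravel()
r=least_squares(f,[.515,-.01,.06]);print(r.x,np.degrees(r.x[2]),r.fun.round(1))
print(atz(c,100+350/2.2,20+373/2.2,.032))
q=r.x
go([q[0],q[1],.033],q[2]-np.pi/2)
E
```

```text
[ 0.5126865  -0.0147457   0.06199201] 3.5518803216957435 [ 0.1  0.  -0.   0.4 -0.6 -0.6  0.5 -0. ]
[ 0.51666907 -0.01421547  0.032     ]
t 46.75 q6 1.35 turn [0.01 0.   0.03] shift(after turn) [ 3.37 -0.09  0.1 ] shift before [ 3.37 -0.08  0.1 ]
```

Emit:
{"name": "servo_tool", "arguments": {"turn": [[0, 0, 0], [0, 0, 0], [0, 0, 0], [0, 0, 0], [0, 0, 0], [0, 0, 0], [0, 0, 0], [0, 0, 0], [0, 0, 0], [0, 0, 0], [0, 0, 0], [0, 0, 0], [0, 0, 0], [0, 0, 0], [0, 0, 0]], "linear": [[0, -0.07, 0.08], [0.5, 0, 0], [0.6, 0, 0], [0.6, 0, 0], [0.6, 0, 0], [0.5, 0, 0], [0.3, 0, 0], [0.22, 0, 0], [0, 0, 0], [0, 0, 0], [0, 0, 0], [0, 0, 0], [0, 0, 0], [0, 0, 0], [0, 0, 0]], "claw": [0.4, 0.4, 0.4, 0.4, 0.4, 0.4, 0.4, 0.4, 0.4, 0.4, 0, 0, 0, 0, 0]}}

```text
time_s: 48.0
tcp_pos: [0.5142, -0.014, 0.2173]
tool_rot: [[0.002, 0.998, 0.062], [-0.0, 0.062, -0.998], [-1.0, 0.002, 0.0]]
contact_force: [0.2, -0.2, 4.3]
width: 0.0156
```

```bash
python3 - <<'E'
from h import *
im,c=shot('wrist','w37')
s=bot.sense();print(s['tcp_pos'],s['contact_force'],s['width'])
go([.5127,-.0147,.033],.062-np.pi/2)
E
```

```text
[ 0.51424229 -0.01403107  0.21730776] [-0.70844925  0.32618311  4.16964521] 0.015876887272981522
t 48.05 q6 1.35 turn [ 0.    0.   -0.02] shift(after turn) [ 0.11 -0.04  0.01] shift before [ 0.11 -0.04  0.01]
```

View pics/w37.png

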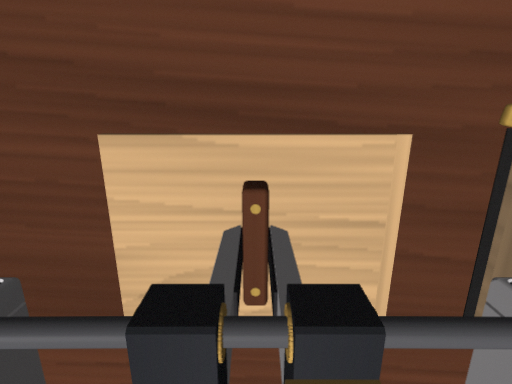

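Emit:
{"name": "servo_tool", "arguments": {"turn": [[0, 0, 0], [0, 0, 0], [0, 0, 0], [0, 0, 0], [0, 0, 0], [0, 0, 0], [0, 0, 0], [0, 0, 0]], "linear": [[-0.2, 0, 0], [-0.4, 0, 0], [-0.4, 0, 0], [-0.4, 0, 0], [-0.4, 0, 0], [-0.1, 0, 0], [0, 0, 0], [0, 0, 0]], "claw": [0, 0, 0, 0, 0, 0, 0, 0]}}

```text
time_s: 48.72
tcp_pos: [0.5136, -0.014, 0.2921]
tool_rot: [[-0.001, 0.998, 0.062], [0.0, 0.062, -0.998], [-1.0, -0.001, -0.0]]
contact_force: [-1.3, -0.6, -2.3]
width: 0.0158
```

```bash
cat >> h.py <<'E'
def boxpt(x,y,z):
    q=np.load('box.npy');cs,sn=np.cos(q[2]),np.sin(q[2]);return [q[0]+cs*x-sn*y,q[1]+sn*x+cs*y,z]
def inbox(p):
    q=np.load('box.npy');cs,sn=np.cos(q[2]),np.sin(q[2]);dx,dy=p[0]-q[0],p[1]-q[1];return cs*dx+sn*dy,-sn*dx+cs*dy
E
python3 - <<'E'
from h import *
im,c=shot('wrist','w38')
s=bot.sense();print(s['tcp_pos'],s['contact_force'],s['width'])
go(boxpt(.0004,.186,.285-.18),.06195-np.pi/2)
E
```

```text
[ 0.51342179 -0.01400651  0.29168694] [-0.86575771  0.61028716 -1.77228818] 0.015829652368604796
t 48.77 q6 1.35 turn [-0.   -0.    0.02] shift(after turn) [ 0.17 -0.28  2.12] shift before [ 0.17 -0.28  2.12]
```

View pics/w38.png

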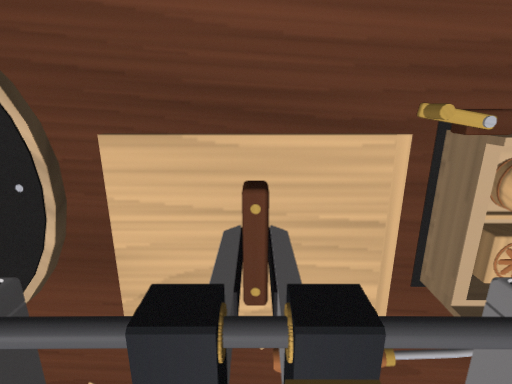

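Emit:
{"name": "servo_tool", "arguments": {"turn": [[0, 0, 0], [0, 0, 0], [0, 0, 0], [0, 0, 0], [0, 0, 0], [0, 0, 0], [0, 0, 0], [0, 0, 0]], "linear": [[0, -0.08, 0.3], [0, -0.1, 0.5], [0, -0.1, 0.5], [0, 0, 0.5], [0, 0, 0.32], [0, 0, 0], [0, 0, 0], [0, 0, 0]], "claw": [0, 0, 0, 0, 0, 0, 0, 0]}}

```text
time_s: 49.43
tcp_pos: [0.5078, -0.0991, 0.2921]
tool_rot: [[-0.001, 0.998, 0.061], [0.001, 0.061, -0.998], [-1.0, -0.001, -0.001]]
contact_force: [-1.2, 0.3, -1.7]
width: 0.0158
```

```bash
python3 - <<'E'
from h import *
im,c=shot('wrist','w39');np.save('c_w39.npy',c,allow_pickle=True)
im2,c2=shot('scene','s2')
s=bot.sense();print(s['tcp_pos'],s['contact_force'],s['width'],inbox(s['tcp_pos']))
go(boxpt(.0004,.186,.2683-.18),.06195-np.pi/2)
cv2.imwrite('pics/c8.png',cv2.resize(im2[150:250,130:320],None,fx=4,fy=4,interpolation=cv2.INTER_CUBIC))
E
```

```text
[ 0.50783682 -0.0986662   0.29229614] [ 1.01559986 -0.60565378 -0.77771335] 0.015836696667091355 (np.float64(0.0009652837210601308), np.float64(0.18670911870752516))
t 49.53 q6 1.18 turn [ 0.01 -0.01  0.01] shift(after turn) [ 0.6  -0.01  0.02] shift before [ 0.6  -0.01  0.02]
```

View pics/w39.png

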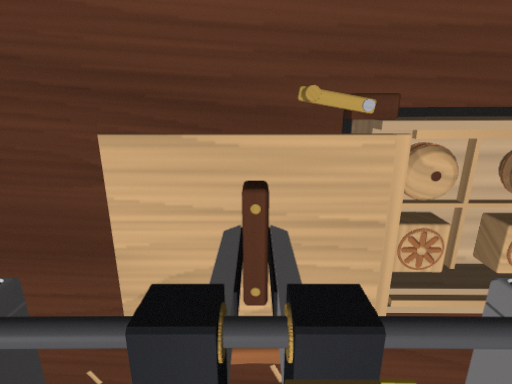

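View pics/c8.png

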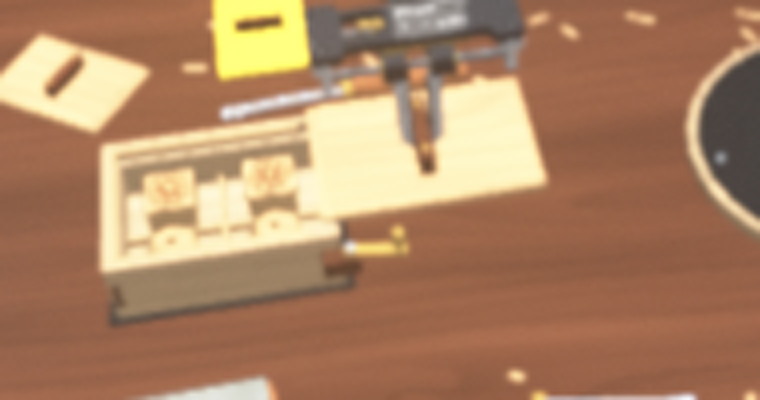

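```bash
python3 - <<'E'
from h import *
c=np.load('c_w39.npy',allow_pickle=True).item()
for dx in (0,.001,.002):
  print(dx,[np.round(proj(c,boxpt(dx+.0685,.186+sy*.0985,z)),1) for sy,z in ((1,.0825),(-1,.0825),(-1,.080))])
print([np.round(proj(c,boxpt(x,-.102+.204,.066)),1) for x in (.076,-.076)],[np.round(proj(c,boxpt(x,.078,.066)),1) for x in (.064,-.064)])
im=cv2.imread('pics/w39.png');cv2.imwrite('pics/c9.png',cv2.resize(im[85:325,300:512],None,fx=2.5,fy=2.5,interpolation=cv2.INTER_CUBIC))
E
```

```text
0 [array([ 96.3, 133.2]), array([413.8, 133. ]), array([411.8, 132.7])]
0.001 [array([ 96. , 131.6]), array([414.1, 131.4]), array([412. , 131.1])]
0.002 [array([ 95.8, 130. ]), array([414.3, 129.8]), array([412.3, 129.4])]
[array([381.1, 119.4]), array([358.6, 312.1])] [array([414.5, 137.5]), array([390.2, 299.5])]
```

View pics/c9.png

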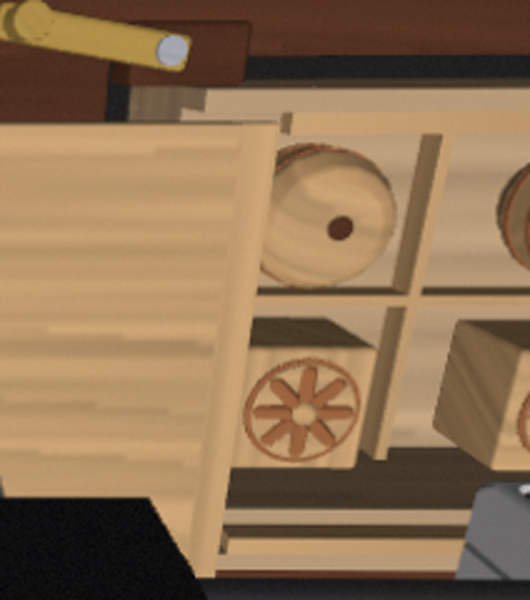

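Emit:
{"name": "servo_tool", "arguments": {"turn": [[0, 0, 0], [0, 0, 0], [0, 0, 0], [0, 0, 0], [0, 0, 0], [0, 0, 0]], "linear": [[0.15, 0, 0.02], [0.2, 0, 0], [0.15, 0, 0], [0.08, 0, 0], [0, 0, 0], [0, 0, 0]], "claw": [0, 0, 0, 0, 0, 0]}}

```text
time_s: 50.03
tcp_pos: [0.508, -0.1001, 0.2689]
tool_rot: [[-0.001, 0.998, 0.062], [0.0, 0.062, -0.998], [-1.0, -0.001, -0.0]]
contact_force: [-0.5, -1.2, -2.5]
width: 0.0154
```

```bash
python3 - <<'E'
from h import *
im,c=shot('wrist','w40');np.save('c_w40.npy',c,allow_pickle=True)
s=bot.sense();print(s['tcp_pos'],s['contact_force'],s['width'],inbox(s['tcp_pos']))
im2,c2=shot('scene','s3')
go(boxpt(.0004,.186,.2683-.18),.06195-np.pi/2)
cv2.imwrite('pics/c10.png',cv2.resize(im[85:325,300:512],None,fx=2.5,fy=2.5,interpolation=cv2.INTER_CUBIC))
E
```

```text
[ 0.50817358 -0.10021026  0.2692168 ] [-0.4956182   0.06471436 -1.2863184 ] 0.015878330487863815 (np.float64(0.0012058010123338122), np.float64(0.18514717228911107))
t 50.13 q6 1.18 turn [-0.  0. -0.] shift(after turn) [ 0.03 -0.02 -0.02] shift before [ 0.03 -0.02 -0.02]
```

View pics/c10.png

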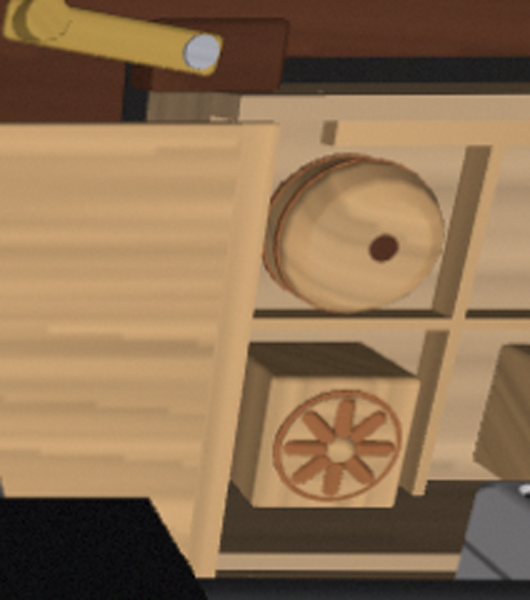

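Emit:
{"name": "servo_tool", "arguments": {"turn": [[0, 0, 0], [0, 0, 0], [0, 0, 0], [0, 0, 0], [0, 0, 0], [0, 0, 0]], "linear": [[0.02, 0, 0], [0, 0, 0.1], [0, 0, 0.15], [0, 0, 0.15], [0, 0, 0.1], [0, 0, 0]], "claw": [0, 0, 0, 0, 0, 0]}}

```text
time_s: 50.63
tcp_pos: [0.5095, -0.1214, 0.2686]
tool_rot: [[0.001, 0.998, 0.061], [-0.001, 0.061, -0.998], [-1.0, 0.001, 0.001]]
contact_force: [0.3, 0.8, -2.2]
width: 0.0158
```

```bash
python3 - <<'E'
from h import *
im,c=shot('wrist','w41');np.save('c_w41.npy',c,allow_pickle=True)
s=bot.sense();print(s['tcp_pos'],s['contact_force'],s['ft_torque'],s['width'],inbox(s['tcp_pos']))
cv2.imwrite('pics/c11.png',cv2.resize(im[85:325,300:512],None,fx=2.5,fy=2.5,interpolation=cv2.INTER_CUBIC))
E
```

```text
[ 0.50940448 -0.12092737  0.26853831] [ 0.82438014 -0.20351333 -1.56313516] [-0.00688165  0.11446935 -0.01222127] 0.015505552222591782 (np.float64(0.0011517180675319118), np.float64(0.1643935985204881))
```

View pics/c11.png

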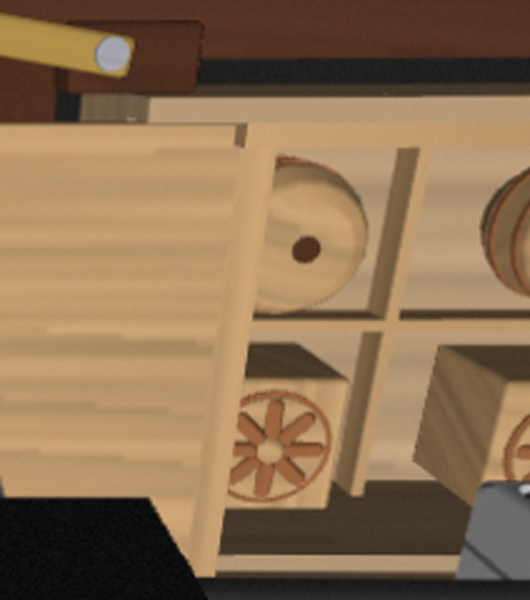

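Emit:
{"name": "servo_tool", "arguments": {"turn": [[0, 0, 0], [0, 0, 0], [0, 0, 0], [0, 0, 0], [0, 0, 0], [0, 0, 0], [0, 0, 0], [0, 0, 0], [0, 0, 0], [0, 0, 0], [0, 0, 0], [0, 0, 0]], "linear": [[0, 0, 0.15], [0, 0, 0.25], [0, 0, 0.3], [0, 0, 0.3], [0, 0, 0.3], [0, 0, 0.3], [0, 0, 0.3], [0, 0, 0.3], [0, 0, 0.3], [0, 0, 0.3], [0, 0, 0.2], [0, 0, 0]], "claw": [0, 0, 0, 0, 0, 0, 0, 0, 0, 0, 0, 0]}}

```text
time_s: 51.68
tcp_pos: [0.517, -0.2419, 0.2685]
tool_rot: [[0.001, 0.998, 0.06], [-0.001, 0.06, -0.998], [-1.0, 0.001, 0.001]]
contact_force: [0.8, -1.1, -1.5]
width: 0.0153
```

```bash
python3 - <<'E'
from h import *
im,c=shot('wrist','w42')
s=bot.sense();print(s['tcp_pos'],s['contact_force'],s['ft_torque'],s['width'],inbox(s['tcp_pos']))
E
```

```text
[ 0.51678085 -0.24088744  0.26841905] [-0.22472903  0.71382432 -1.79216462] [0.00713647 0.22110691 0.03228249] 0.015833450284988018 (np.float64(0.0010870545676842111), np.float64(0.04420697410258076))
```

View pics/w42.png

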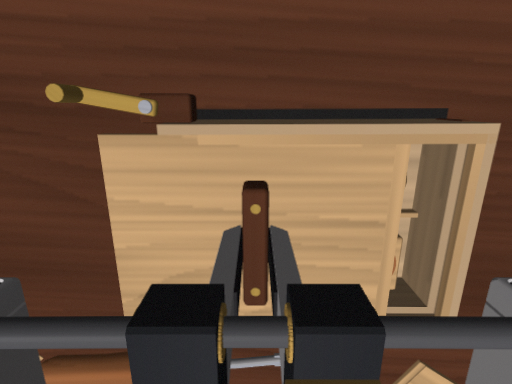

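Emit:
{"name": "servo_tool", "arguments": {"turn": [[0, 0, 0], [0, 0, 0], [0, 0, 0], [0, 0, 0], [0, 0, 0], [0, 0, 0], [0, 0, 0], [0, 0, 0]], "linear": [[0, 0, 0.2], [0, 0, 0.25], [0, 0, 0.25], [0, 0, 0.15], [0, 0, 0.1], [0, 0, 0.06], [0, 0, 0], [0, 0, 0]], "claw": [0, 0, 0, 0, 0, 0, 0, 0]}}

```text
time_s: 52.4
tcp_pos: [0.5191, -0.2802, 0.2684]
tool_rot: [[-0.0, 0.998, 0.062], [0.001, 0.062, -0.998], [-1.0, -0.0, -0.001]]
contact_force: [-0.1, 0.1, -1.5]
width: 0.0156
```

```bash
python3 - <<'E'
from h import *
s=bot.sense();print(s['tcp_pos'],s['contact_force'],s['ft_torque'],s['width'],inbox(s['tcp_pos']))
E
```

```text
[ 0.51912186 -0.28022622  0.26840905] [-0.09986894  0.13433245 -1.45589308] [-0.03540328  0.1764639  -0.03339568] 0.01561619365735458 (np.float64(0.000988068906330256), np.float64(0.004798723274542539))
```

Emit:
{"name": "servo_tool", "arguments": {"turn": [[0, 0, 0], [0, 0, 0], [0, 0, 0], [0, 0, 0], [0, 0, 0]], "linear": [[0, 0, 0.03], [0, 0, 0.03], [0, 0, 0.02], [0, 0, 0], [0, 0, 0]], "claw": [0, 0, 0, 0, 0]}}

```text
time_s: 52.82
tcp_pos: [0.5193, -0.2832, 0.2685]
tool_rot: [[-0.0, 0.998, 0.062], [0.001, 0.062, -0.998], [-1.0, -0.0, -0.001]]
contact_force: [0.4, 1.1, -1.5]
width: 0.0152
```

Emit:
{"name": "servo_tool", "arguments": {"turn": [[0, 0, 0], [0, 0, 0], [0, 0, 0], [0, 0, 0]], "linear": [[0, 0, 0.05], [0, 0, 0.03], [0, 0, 0], [0, 0, 0]], "claw": [0, 0, 0, 0]}}

```text
time_s: 53.15
tcp_pos: [0.5194, -0.2844, 0.2686]
tool_rot: [[-0.001, 0.998, 0.061], [0.006, 0.061, -0.998], [-1.0, -0.0, -0.006]]
contact_force: [0.9, 7.2, 3.0]
width: 0.0156
```

Emit:
{"name": "servo_tool", "arguments": {"turn": [[0, 0, 0], [0, 0, 0], [0, 0, 0], [0, 0, 0], [0, 0, 0], [0, 0, 0], [0, 0, 0], [0, 0, 0], [0, 0, 0], [0, 0, 0], [0, 0, 0]], "linear": [[0.02, 0, -0.04], [0, 0, 0], [0, 0, 0], [0, 0, 0], [0, 0, 0], [-0.4, 0, 0], [-0.6, 0, 0], [-0.6, 0, 0], [-0.4, 0, 0], [0, 0, 0], [0, 0, 0]], "claw": [0, 0, 0.4, 0.4, 0.4, 0.4, 0.4, 0.4, 0.4, 0.4, 0.4]}}

```text
time_s: 54.07
tcp_pos: [0.5196, -0.2857, 0.3485]
tool_rot: [[0.002, 0.998, 0.061], [-0.002, 0.061, -0.998], [-1.0, 0.002, 0.002]]
contact_force: [-0.5, 0.7, -0.3]
width: 0.0378
```

```bash
python3 - <<'E'
from h import *
im,c=shot('wrist','w43');np.save('c_w43.npy',c,allow_pickle=True)
s=bot.sense();print(s['tcp_pos'],s['contact_force'],inbox(s['tcp_pos']))
print([np.round(proj(c,boxpt(*p)),1) for p in ((0,.0025,.082),(.04,.0025,.082),(-.04,.0025,.082),(.044,.11,.078),(.086,.11,.058))])
cv2.imwrite('pics/c12.png',cv2.resize(im[60:310,20:450],None,fx=1.8,fy=1.8,interpolation=cv2.INTER_CUBIC))
E
```

```text
[ 0.51924142 -0.28532066  0.34720172] [ 0.10938117 -0.14622741 -0.57239531] (np.float64(0.000791991431303299), np.float64(-0.00029334012102934416))
[array([250.1, 208.3]), array([249.9, 163. ]), array([250.4, 249.9]), array([122. , 157.5]), array([125.5, 105.3])]
```

View pics/c12.png

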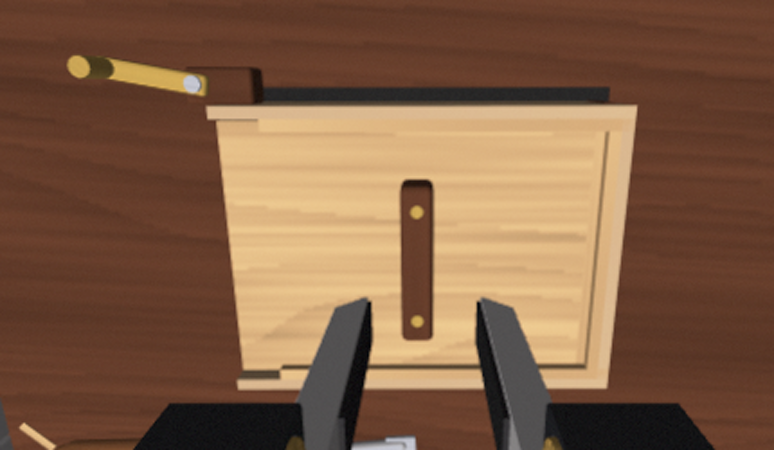

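```bash
python3 - <<'E'
from h import *
c=np.load('c_w43.npy',allow_pickle=True).item()
k=atz(c,20+79/1.8,60+66/1.8,.078);b=inbox(k);print(k,b)
dx,dy=b[0]-.086,b[1]-.11;print(np.hypot(dx,dy),np.arctan2(dy,-dx))
th=np.arctan2(dy,-dx)
kk=boxpt(.086-.042*np.cos(th),.11+.042*np.sin(th),.15);print(kk)
yaw=np.pi/2+.06195-th;print(np.degrees(yaw))
go(kk,yaw)
E
```

```text
[ 0.60140078 -0.13021652  0.078     ] (np.float64(0.09239642783204842), np.float64(0.1494266648414982))
0.03994216055165811 1.7316310973737759
[np.float64(0.6016039312079368), np.float64(-0.12816873407537585), 0.15]
-5.665680012289201
t 54.12 q6 0.89 turn [-14.1   0.    0. ] shift(after turn) [0.43 4.11 1.66] shift before [ 0.43  2.3  -3.79]
```

Emit:
{"name": "servo_tool", "arguments": {"turn": [[0, 0, 0], [0, 0, 0], [0, 0, 0], [0, 0, 0], [-0.94, 0, 0], [-0.94, 0, 0], [-0.94, 0, 0], [-0.94, 0, 0], [-0.94, 0, 0], [-0.94, 0, 0], [-0.94, 0, 0], [-0.94, 0, 0], [-0.94, 0, 0], [-0.94, 0, 0], [-0.94, 0, 0], [-0.94, 0, 0], [-0.94, 0, 0], [-0.94, 0, 0], [-0.94, 0, 0], [0, 0, 0]], "linear": [[0, 0.5, -0.8], [0, 0.5, -0.8], [0, 0.5, -0.8], [0, 0.8, -1.0], [0, 0, -0.39], [0, 0, 0], [0, 0, 0], [0, 0, 0], [0, 0, 0], [0, 0, 0], [0, 0, 0], [0, 0, 0], [0, 0, 0], [0, 0, 0], [0, 0, 0], [0, 0, 0], [0, 0, 0], [0, 0, 0], [0, 0, 0], [0, 0, 0]], "claw": [0.22, 0.22, 0.22, 0.22, 0.22, 0.22, 0.22, 0.22, 0.22, 0.22, 0.22, 0.22, 0.22, 0.22, 0.22, 0.22, 0.22, 0.22, 0.22, 0.22]}}

```text
time_s: 55.78
tcp_pos: [0.5961, -0.136, 0.3456]
tool_rot: [[-0.003, 0.097, 0.995], [0.001, 0.995, -0.097], [-1.0, 0.001, -0.003]]
contact_force: [-0.7, -0.0, -0.6]
width: 0.0206
```

```bash
python3 - <<'E'
from h import *
im,c=shot('wrist','w44')
k=[.6016,-.1282,.083]
print(proj(c,[k[0],k[1],.078]))
go(k,np.radians(-5.67))
E
```

```text
(np.float64(260.252964109905), np.float64(195.56719107662585))
t 55.83 q6 -0.24 turn [-0.02 -0.03 -0.01] shift(after turn) [2.07 0.21 0.12] shift before [2.07 0.2  0.12]
```

View pics/w44.png

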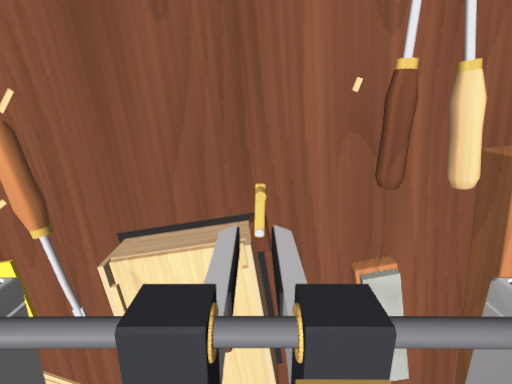

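Emit:
{"name": "servo_tool", "arguments": {"turn": [[0, 0, 0], [0, 0, 0], [0, 0, 0], [0, 0, 0], [0, 0, 0], [0, 0, 0], [0, 0, 0], [0, 0, 0]], "linear": [[0, 0.22, 0.12], [0, 0, 0], [0.5, 0, 0], [0.5, 0, 0], [0.5, 0, 0], [0.35, 0, 0], [0.2, 0, 0], [0, 0, 0]], "claw": [0.22, 0.22, 0.22, 0.22, 0.22, 0.22, 0.22, 0.22]}}

```text
time_s: 56.5
tcp_pos: [0.6016, -0.1272, 0.2636]
tool_rot: [[-0.004, 0.099, 0.995], [0.001, 0.995, -0.099], [-1.0, 0.001, -0.004]]
contact_force: [0.0, -0.1, -0.6]
width: 0.0208
```

```bash
python3 - <<'E'
from h import *
im,c=shot('wrist','w45')
s=bot.sense();print(s['contact_force'],s['tcp_pos'],s['width'])
go([.6016,-.1282,.083],np.radians(-5.67))
E
```

```text
[ 0.13872154 -0.35260871  0.05745155] [ 0.60208309 -0.12741246  0.26497851] 0.021095640076374832
t 56.55 q6 -0.22 turn [-0.   -0.02 -0.  ] shift(after turn) [ 0.05 -0.02 -0.01] shift before [ 0.05 -0.02 -0.01]
```

View pics/w45.png

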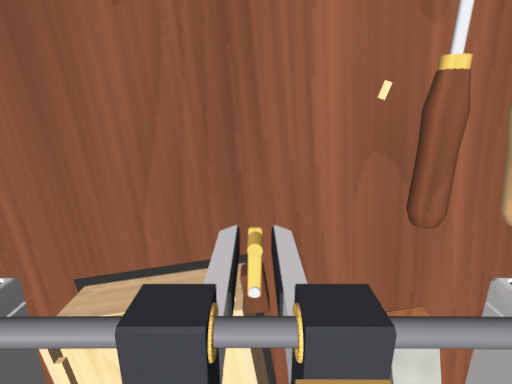

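Emit:
{"name": "servo_tool", "arguments": {"turn": [[-0.9, 0, 0], [-0.9, 0, 0], [-0.9, 0, 0], [-0.9, 0, 0], [-0.9, 0, 0], [-0.9, 0, 0], [-0.9, 0, 0], [-0.9, 0, 0], [-0.9, 0, 0], [-0.9, 0, 0], [-0.9, 0, 0], [-0.9, 0, 0], [-0.9, 0, 0], [-0.9, 0, 0], [-0.9, 0, 0], [-0.9, 0, 0], [-0.9, 0, 0], [-0.9, 0, 0], [-0.9, 0, 0], [0, 0, 0]], "linear": [[0, -0.004, -0.095], [0, -0.004, -0.095], [0, -0.004, -0.095], [0, -0.004, -0.095], [0, -0.004, -0.095], [0, -0.004, -0.095], [0, -0.004, -0.095], [0, -0.004, -0.095], [0, -0.004, -0.095], [0, -0.004, -0.095], [0, -0.004, -0.095], [0, -0.004, -0.095], [0, -0.004, -0.095], [0, -0.004, -0.095], [0, -0.004, -0.095], [0, -0.004, -0.095], [0, -0.004, -0.095], [0, -0.004, -0.095], [0, -0.004, -0.095], [0, 0, 0]], "claw": [0.22, 0.22, 0.22, 0.22, 0.22, 0.22, 0.22, 0.22, 0.22, 0.22, 0.22, 0.22, 0.22, 0.22, 0.22, 0.22, 0.22, 0.22, 0.22, 0.22]}}

```text
time_s: 58.22
tcp_pos: [0.556, -0.1718, 0.2671]
tool_rot: [[0.002, -0.999, -0.041], [-0.001, -0.041, 0.999], [-1.0, -0.002, -0.001]]
contact_force: [-0.6, 0.1, 0.4]
width: 0.0208
```

```bash
python3 - <<'E'
from h import *
im,c=shot('wrist','w46')
s=bot.sense();print(s['contact_force'],s['tcp_pos'],s['width'],inbox(s['tcp_pos']))
E
```

```text
[ 0.76237199 -1.11476448 -0.13202318] [ 0.55603442 -0.17159702  0.26695109] 0.020768094539487365 (np.float64(0.04455517906993537), np.float64(0.11093423187744478))
```

View pics/w46.png

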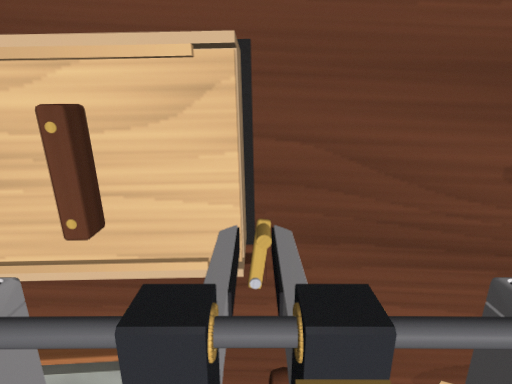

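Emit:
{"name": "servo_tool", "arguments": {"turn": [[-0.25, 0, 0], [0, 0, 0], [0, 0, 0], [0, 0, 0]], "linear": [[0, 0, -0.06], [0, 0, -0.06], [0, 0, -0.03], [0, 0, 0]], "claw": [0.22, 0.22, 0.22, 0.22]}}

```text
time_s: 58.6
tcp_pos: [0.5561, -0.1774, 0.2661]
tool_rot: [[0.001, -0.998, -0.064], [-0.0, -0.064, 0.998], [-1.0, -0.001, -0.0]]
contact_force: [0.7, -0.8, 0.4]
width: 0.021
```

```bash
python3 - <<'E'
from h import *
im,c=shot('wrist','w47')
s=bot.sense();print(s['contact_force'],s['tcp_pos'],s['width'],inbox(s['tcp_pos']))
E
```

```text
[ 0.98794968 -0.77810222  0.15448419] [ 0.55610361 -0.17736781  0.26598999] 0.020575631417884818 (np.float64(0.04426696311159307), np.float64(0.10517023604377898))
```

View pics/w47.png

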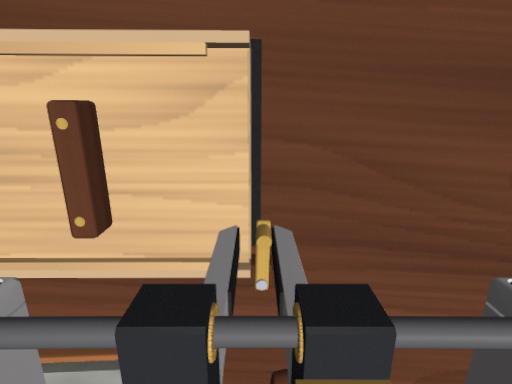

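Emit:
{"name": "servo_tool", "arguments": {"turn": [[0, 0, 0], [0, 0, 0], [0, 0, 0], [0, 0, 0], [0, 0, 0], [0, 0, 0], [0, 0, 0], [0, 0, 0], [0, 0, 0]], "linear": [[0, 0, 0.1], [0, 0, 0], [-0.5, 0, 0], [-0.8, 0, 0], [-0.9, 0, 0], [-0.9, 0, 0], [-0.5, -0.6, 0], [0, -0.6, 0], [0, 0, 0]], "claw": [0.22, 0.22, 0.22, 0.22, 0.22, 0.22, 0.22, 0.22, 0.22]}}

```text
time_s: 59.4
tcp_pos: [0.6068, -0.17, 0.4115]
tool_rot: [[0.007, -0.998, -0.066], [-0.002, -0.066, 0.998], [-1.0, -0.007, -0.002]]
contact_force: [0.2, 0.3, 0.3]
width: 0.0209
```

```bash
python3 - <<'E'
from h import *
im,c=shot('wrist','w48');np.save('c_w48.npy',c,allow_pickle=True)
im2,c2=shot('top','top7');im3,c3=shot('scene','s4')
X=[(-.076,-.102,.066),(-.076,.102,.066),(.076,-.102,.066),(.076,.102,.066),(.044,.11,.078),(.086,.11,.058),(.04,.0025,.082),(-.04,.0025,.082),(.0,.101,.058)]
print([np.round(proj(c,boxpt(*p)),1) for p in X])
cv2.imwrite('pics/c13.png',cv2.resize(im[:260,:400],None,fx=2,fy=2,interpolation=cv2.INTER_CUBIC))
E
```

```text
[array([32.7,  1.7]), array([249.4,   3.7]), array([ 63.4, 161.4]), array([249.6, 162.3]), array([257.1, 133.9]), array([256.8, 169.7]), array([150.9, 129.8]), array([142.2,  42.1]), array([248.7,  89.3])]
```

View pics/c13.png

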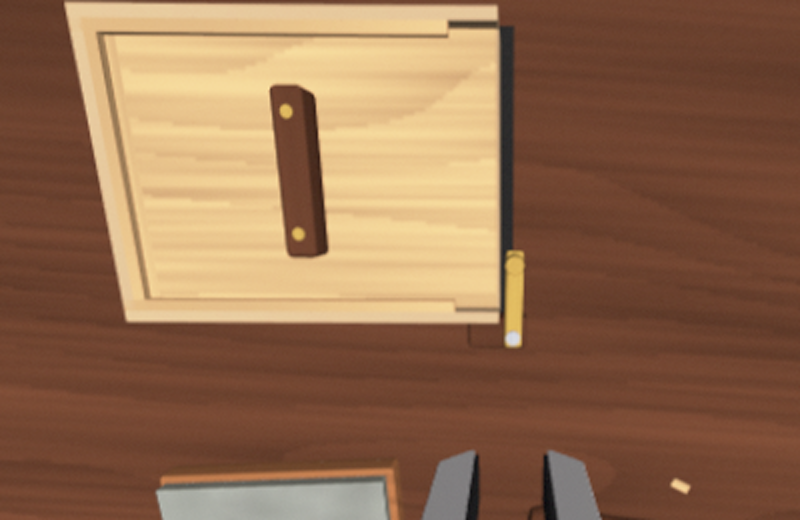

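View pics/top7.png

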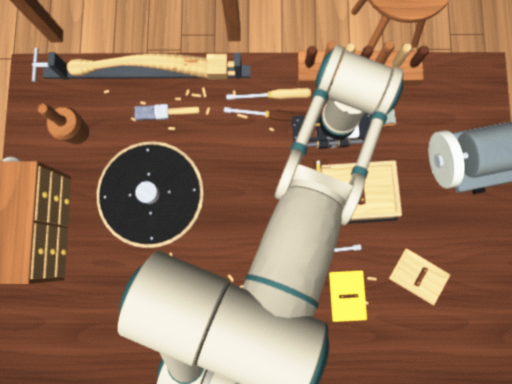

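```bash
python3 - <<'E'
from h import *
print(bot.finish_job(), bot.sense()['time_s'])
E
```

```text
the job is handed in; nothing more can be done
the job is handed in; nothing more can be done
```

All four parts (two bun feet, two corner blocks) are in the box, one to a compartment and the same way up. The lid is slid home and the catch is back across its end. I handed the job in at about 60 s of the 210 s. It reports no verdict, so this rests on my own checks.

- **Lid and catch:** I swung the catch aside, drew the lid out and laid it flat on the bench. To shut the box I slid it back until it met about 7 N at its end stop. In the last wrist picture the pull sits within about 1 mm of its home position. The knob is within 2 px of where a closed catch puts it.
- **Parts:** I felt each one touch the box floor before letting go. Before the lid went on, a picture showed all four upright and each in its own compartment. I could not see them after that.
- **Left alone:** the wax tin is still upright in the middle of the turntable. I made no contact with the gouges, brush or stone. I only checked them by eye; the arm hides the stone and part of two gouges in the last top view.

- **Knocked part:** partway through, one block had moved a few centimetres on the turntable. I found it again before gripping it.
- **Tool height:** while gripping parts the tool settled 2–6 mm higher than commanded, because the closing fingertips pressed on the surface with 3–6 N. I corrected the placing heights for this.
- **Sideways position of the lid:** just before it went into the grooves, two estimates disagreed by about 1 mm, which is within the play. It slid in freely.

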